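# Loosen the knurled lid of the brush-washing pot

### The job

Loosen the blue knurled lid of the brush-washing pot with a fingertip: roll it round by its rim, anticlockwise seen from above, until it stands two full turns out from tight, with its white line back over the yellow tab on the pot, and leave it there on its thread. The lid has already been eased off by less than a quarter turn (at tight the line stands over the tab), and that counts towards the two turns. The white knobs on the lids are freshly glued, so keep off them; leave the red lid tight, and push or pick up nothing else on the bench.

Things in the scene. Friction and masses are not known exactly. Their poses are not given: they have to be found in the camera images.
- blue_pot: Round aluminium pot fixed to the bench, 100 mm diameter (foot 120 mm), 84 mm tall, carrying the blue lid on its axis. Origin: centre of its underside on the bench; z up. Its +x axis points along the yellow tab, 10 mm wide, which sticks out level from its side to 84 mm from the axis, top 70 mm above the bench, and shows beyond the lid from above.
- blue_lid (a joint): Angle of the blue lid in rad: 0 = screwed tight, white line over the yellow tab; grows as it is loosened, anticlockwise seen from above; two full turns = 12.566. Its underside stands 85 mm above the bench when tight and climbs 4 mm a turn. It takes about 0.12 N m to turn (2 N along the rim), has no spring and stays where it is left; the thread ends at three turns.
- blue_lid_line (a point): Outer end of the white line (34 x 6 mm) on the blue lid's flat top, 50 mm from the axis, in line with the one white rib; it turns with the lid. The lid is a disc 104 mm across and 24 mm tall (top 109 mm above the bench when tight) with 18 upright knurl ribs round its rim, 7 mm thick, 20 degrees apart, 116 mm across the ribs: too wide to be gripped.
- blue_lid_knob: White ceramic knob in the middle of the blue lid, 22 mm diameter, 23 mm tall; origin on the axis at its foot, on the lid's top. Freshly glued: not to be touched.
- red_pot: Second pot, the same in all sizes, with a red knurled lid and its own yellow tab; fixed to the bench. Origin: centre of its underside.
- red_lid (a joint): Angle of the red lid in rad: 0 = tight; to be left so. Same sizes and feel as the blue lid.
- red_lid_knob: White knob of the red lid, as on the blue one; not to be touched.
- dipper: Small open steel cup, 52 mm diameter, 32 mm tall, loose; origin at centre of underside.
- eraser: White eraser in a blue sleeve, 45 x 24 x 15 mm, loose; origin at centre of underside.
- ink: Amber ink jar with black cap, 40 mm diameter, 60 mm tall, loose; origin at centre of underside.
- palette: White plastic paint palette with wells, 120 x 240 x 16 mm, loose; origin at centre of underside.
- medium: White plastic bottle, 60 mm diameter, 170 mm tall, loose; origin at centre of underside.
- tin: Black open tray of paint tubes, 90 x 200 x 30 mm, loose; origin at centre of underside.
- brush_pot: Blue ceramic pot, 72 mm diameter, 90 mm tall, with brushes standing out to about 215 mm, loose; origin at centre of underside.

How it is judged:
By the outcome, as a careful person would: the job done as asked, in the order asked, and still so for the second after the job is handed in, with the robot touching nothing.
It also fails if it takes over 58 s, if anything falls off the work surface, if the arm or the gripper's body presses on something with over 40 N, if the wrist force passes 120 N, or if a joint passes its speed limit or range.

### The arm

A 6-joint arm with a two-finger parallel gripper is mounted at the origin on the work surface. World frame = base frame: x ahead of the robot, y to its left, z up, the work surface at z = 0. Lengths are in m, angles in rad, forces in N, time in s.
With the tool pointing down it reaches from about 0.275 to 0.975 m from the base axis. Payload 8.4 kg.
Tool frame: the origin (TCP) lies at the very end of the fingers, on their centre line; the grasp point (between the pads) lies 19 mm behind it; x points along the fingers, z is the direction in which the jaws open and shut, and the axes are right-handed (so a half turn about x gives the same grasp; the last joint's range is limited). The gripper opens to 92 mm and grips with 3 to 60 N. Pads are 20 mm wide; open, the fingers measure 128 mm over their backs; the gripper's body (75 mm by 189 mm) begins 69 mm behind the grasp point.
Start: joints at [-1.145, 0.353, 1.633, -0, 1.155, -0.002], TCP at [0.259, -0.569, 0.215] pointing down, gripper open.
Joint ranges: [-2.63, 2.63], [-0.92, 2.1], [0.06, 2.66], [-1.3, 4.44], [0, 2.69], [-3.02, 3.02]. Speed limits (rad/s): [2.22, 2.22, 2.79, 3.14, 3.14, 3.14].

### API

Orientations are given as a 3x3 rotation matrix whose columns are the frame's x, y, z axes.
In Python, from bench import arm, get_image, job gives the robot as it stands.
- The arm moves only by the tool jog_arm, never from a script. Its argument "steps" is a list of rows, each a list of 7 numbers: the turn, a rotation vector about the tool's x, y, z in rad, then the shift along the tool's x, y, z in m, then the gripper command: -1 is shut, 1 is fully open, values between are in proportion. In form: [[rx, ry, rz, dx, dy, dz, hand], ...]. A call has 1 to 5 rows; each row is the pose to reach, as a shift and turn from the pose measured when the call began, along the tool's axes at that moment; what a row does not reach only later rows make up. A row lasts 1/12 s, in which the tool goes at most 41.7 mm and 7.16 degrees, less where a joint would pass 70% of its speed; a pose out of reach is approached as far as the arm can. A call with a gripper value outside its range is refused whole. The fingers move at their own pace and stop on an object; "newtons" is the grip in N (left out, the last holds). Time passes only in rows, so rows that repeat a pose let the fingers close. It gives the time, the measured TCP pose, the force and the opening at its end, in the units of the state.
- arm.read_state(): the state, without advancing time (a new reading comes with each control period).
- get_image(name): name is "scene" or "top" or "wrist"; returns a dict with "frame" (384x512x3 uint8, red, green, blue), "mtx" (3x3 intrinsics, pixels), "k1" (the pictures are not rectified: a ray, as slopes to the right and down, at radius r is drawn at 1 + k1 r^2 times it, then the intrinsics apply), "R" (3x3) and "t" (3): a world point X has camera coordinates R X + t; the wrist camera has in their place "T_tool_cam" (4x4, takes a point from camera to tool coordinates, whose origin is the TCP and whose axes are the tool frame's). Camera axes: x right, y down, z forward; pixel columns grow to the right and rows downward; lengths in m; the calibration is good to about 2 mm. A picture is of the moment at which its call begins: read the wrist's pose just before it. There is no depth.
- job.finish_job(): hands the job in, once; it reports no verdict.
The state is a dict: "clock": time; "joint_pos": joint angles; "qvel": joint speeds; "effort": joint torques, N m; "position": TCP position; "eef_rot": TCP orientation; "force": force on the tool from outside, world axes, zero at the start; "ft_torque": the same for the moment, N m; "gripper_width": finger opening in m.
Only numpy, scipy, OpenCV 4.12 (cv2) and the standard library are available. Lean on these libraries where they do the work, as an engineer would, in place of code of your own. Each camera call takes 0.05 s, during which the arm holds its last target.

## Working session

There is one attempt and no reset: what is moved stays moved. The work goes in short steps, Python scripts to look and compute and a tool call to move; the robot and the scene stay as the last step left them, time stands still between calls to the robot, and variables do not carry over. Pictures are saved under pics/ and viewed, and the job is handed in when it is done.

Besides the shell and the picture viewer there is one more tool, called after "Call:" as a command line: name --pt "numbers of a row" for each row, then --argument value for the rest. jog_arm: Moves the arm, as the interface text tells. Its arguments: {"type":"object","properties":{"steps":{"type":"array"},"newtons":{"type":"number"}},"required":["steps"]}

```bash
mkdir -p pics; ls; python3 - <<'E'
from bench import arm,get_image
import cv2,numpy as np
s=arm.read_state()
for k,v in s.items(): print(k,np.round(v,3).tolist())
for n in ["scene","top","wrist"]:
    d=get_image(n); cv2.imwrite(f"pics/{n}0.png",cv2.resize(d["frame"][:,:,::-1],(768,576),interpolation=cv2.INTER_CUBIC))
    print(n,{k:np.round(v,4).tolist() for k,v in d.items() if k!="frame"})
E
```

```text
pics
clock 0.0
joint_pos [-1.145, 0.354, 1.634, 0.0, 1.155, -0.002]
qvel [-0.001, 0.001, -0.002, 0.0, 0.001, -0.0]
effort [-0.003, -59.385, -33.422, 0.07, 0.023, -0.0]
position [0.259, -0.568, 0.214]
eef_rot [[-0.001, 0.91, 0.415], [0.001, 0.415, -0.91], [-1.0, 0.0, -0.001]]
force [0.2, -0.772, 0.28]
ft_torque [-0.003, -0.004, -0.014]
gripper_width 0.092
scene {'mtx': [[438.0713, 0.0, 260.5308], [0.0, 438.0713, 195.0037], [0.0, 0.0, 1.0]], 'k1': -0.0813, 'R': [[-0.0627, 0.998, 0.0065], [0.8322, 0.0559, -0.5516], [-0.5509, -0.0291, -0.8341]], 't': [0.0293, -0.4457, 1.5986]}
top {'mtx': [[361.0734, 0.0, 251.0503], [0.0, 361.0734, 191.8774], [0.0, 0.0, 1.0]], 'k1': -0.0517, 'R': [[0.0009, -0.9996, 0.0269], [-0.9895, -0.0048, -0.1446], [0.1447, -0.0265, -0.9891]], 't': [-0.0215, 0.6201, 1.0677]}
wrist {'mtx': [[332.3556, 0.0, 250.6034], [0.0, 332.3556, 191.5395], [0.0, 0.0, 1.0]], 'k1': 0.0234, 'T_tool_cam': [[0.0002, -0.2415, 0.9704, -0.1707], [0.0002, -0.9704, -0.2415, 0.0666], [1.0, 0.0002, -0.0001, -0.0006], [0.0, 0.0, 0.0, 1.0]]}
```

View pics/scene0.png

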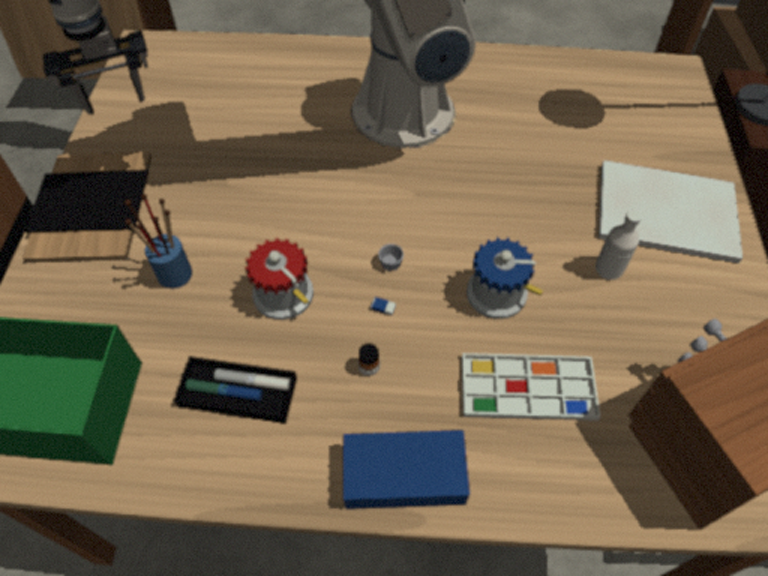

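View pics/top0.png

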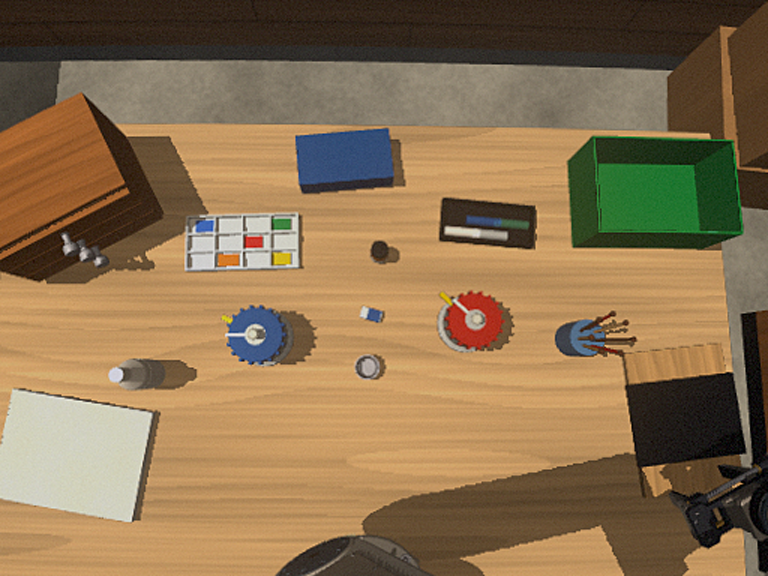

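View pics/wrist0.png

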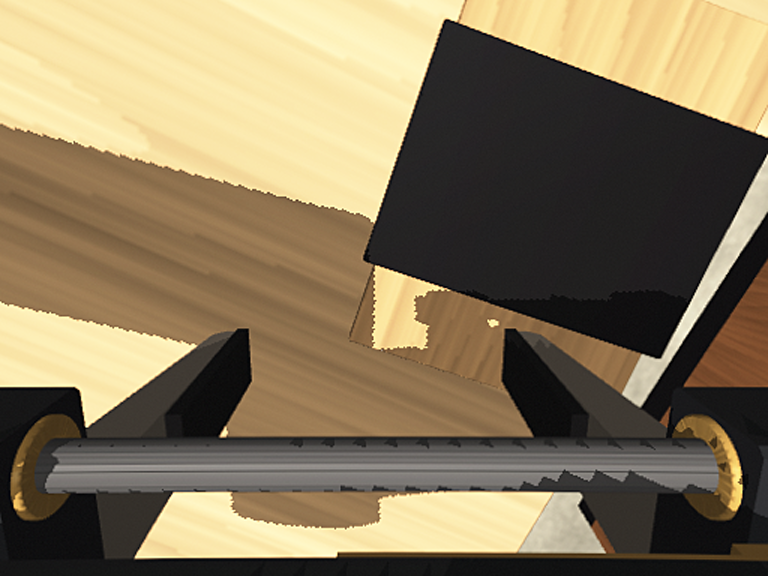

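```bash
cat > h.py <<'E'
from bench import arm,get_image
import cv2,numpy as np
def ray(d,u,v,s=None):
    m=d["mtx"]; x=(u-m[0,2])/m[0,0]; y=(v-m[1,2])/m[1,1]
    p=cv2.undistortPoints(np.array([[[u,v]]],float),m,np.array([d["k1"],0,0,0,0.]))[0,0]
    dc=np.array([p[0],p[1],1.])
    if "R" in d: return -d["R"].T@d["t"], d["R"].T@dc
    T=d["T_tool_cam"]; R=np.array(s["eef_rot"]); 
    return np.array(s["position"])+R@T[:3,3], R@(T[:3,:3]@dc)
def atz(d,u,v,z,s=None):
    o,r=ray(d,u,v,s); return o+r*(z-o[2])/r[2]
def proj(d,X,s=None):
    X=np.atleast_2d(X).astype(float)
    if "R" in d: R,t=d["R"],d["t"]
    else:
        T=np.eye(4);T[:3,:3]=s["eef_rot"];T[:3,3]=s["position"]; M=np.linalg.inv(T@d["T_tool_cam"]); R,t=M[:3,:3],M[:3,3]
    return cv2.projectPoints(X,cv2.Rodrigues(np.array(R))[0],np.array(t,float),d["mtx"],np.array([d["k1"],0,0,0,0.]))[0][:,0]
def crop(d,u0,v0,w,h,f,name):
    c=d["frame"][v0:v0+h,u0:u0+w,::-1]
    cv2.imwrite(name,cv2.resize(c,(w*f,h*f),interpolation=cv2.INTER_CUBIC))
E
python3 - <<'E'
from h import *
a=get_image("top");crop(a,130,180,90,70,8,"pics/t1.png")
a=get_image("scene");crop(a,300,145,75,75,8,"pics/s1.png")
E
```

```text
(no output)
```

View pics/t1.png

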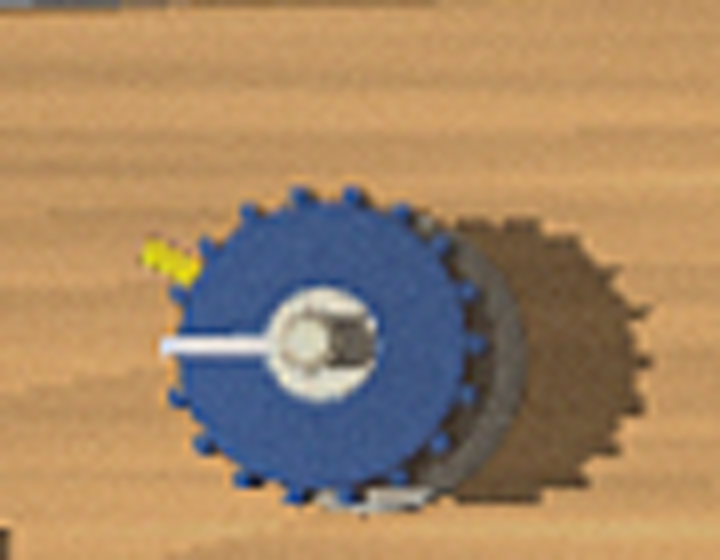

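View pics/s1.png

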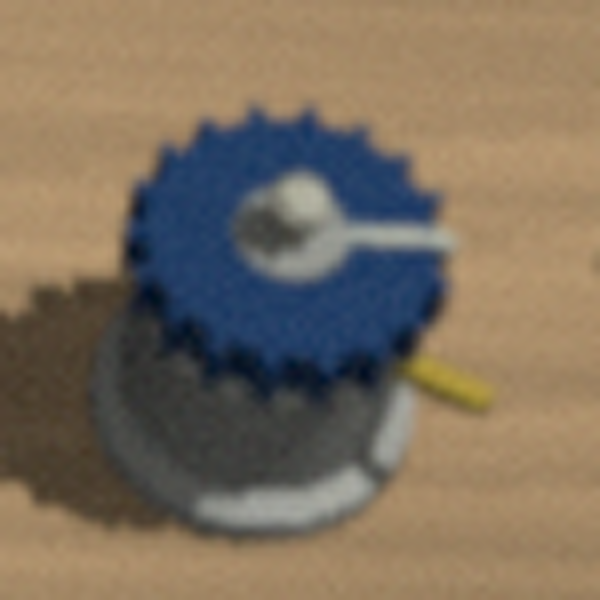

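```bash
cat >> h.py <<'E'
def lidfit(d,blue_extra=None,z=0.11,guess=(0.6,0.2)):
    pass
E
python3 - <<'E'
from h import *
a=get_image("top");b=get_image("scene")
P=lambda x,y:(130+(x+.5)/8-.5,180+(y+.5)/8-.5)
S=lambda x,y:(300+(x+.5)/8-.5,145+(y+.5)/8-.5)
zt=.1095
# rib tips top
for nm,d,pts in [("top",a,[P(*p) for p in [(165,346),(486,343),(300,188),(353,187),(297,504),(349,504),(246,207),(205,244),(405,208),(447,240),(240,486),(203,449)]]),
                 ("scene",b,[S(*p) for p in [(135,190),(163,148),(206,122),(254,106),(310,108),(364,127),(408,155),(438,192),(456,241)]])]:
    X=np.array([atz(d,*p,zt)[:2] for p in pts])
    from scipy.optimize import least_squares
    r=least_squares(lambda c:np.hypot(*(X-c[:2]).T)-.058,X.mean(0))
    r2=least_squares(lambda c:np.hypot(*(X-c[:2]).T)-c[2],[*X.mean(0),.058])
    print(nm,r.x,r2.x,np.round(r.fun*1e3,1))
c=r.x
le=atz(a,*P(165,346),zt); te=atz(a,*P(147,252),.07)
print("line",le,"tab",te)
le2=atz(b,*S(456,241),zt); te2=atz(b,*S(490,402),.07)
print("line",le2,"tab",te2)
# red, medium rough (768 px)
for n,(u,v),z in [("red",(477,320),.132),("medium",(118,376),.17),("dipper",(369,367),.03),("palette",(245,242),.016)]:
    print(n,atz(a,u/1.5,v/1.5,z))
E
```

```text
top [0.52051106 0.21291742] [0.52071919 0.21320819 0.05715217] [-0.6 -0.8 -0.4 -0.4 -1.1 -1.   0.1 -0.7 -1.7 -1.1 -0.2 -1.6]
scene [0.52509622 0.21282392] [0.52340836 0.21304579 0.05666836] [-0.9 -0.5 -0.8  0.9  0.9 -0.1 -0.1 -0.7 -0.8]
line [0.52003526 0.27035119 0.1095    ] tab [0.55729644 0.28835996 0.07      ]
line [0.52214397 0.26993909 0.1095    ] tab [0.56197914 0.28699832 0.07      ]
red [ 0.54693324 -0.20733375  0.132     ]
medium [0.44098549 0.44420664 0.17      ]
dipper [ 0.45895761 -0.00478317  0.03      ]
palette [0.72172762 0.25990778 0.016     ]
```

```bash
cat >> h.py <<'E'
from scipy.spatial.transform import Rotation as Ro
AX=np.array([0.5225,0.2130]); B=np.radians(35)
def pose(th,rc,z,off=0,ax=None,sgn=1,b=None):
    """corner at radius rc, angle th(deg)"""
    ax=AX if ax is None else ax; bb=B if b is None else b
    t=np.radians(th); er=np.array([np.cos(t),np.sin(t)]); et=np.array([-er[1],er[0]])
    E1=er*np.cos(bb)+et*np.sin(bb); E2=-et*np.cos(bb)+er*np.sin(bb)
    p=ax+er*rc+.018*E1+.010*E2
    zz=np.array([*E1,0])*sgn; x=np.array([0,0,-1.]); y=np.cross(zz,x)
    return np.array([*p,z]),np.column_stack([x,y,zz])
def rows(targets,s=None,hand=-1):
    s=s or arm.read_state(); R=np.array(s["eef_rot"]);p=np.array(s["position"])
    out=[]
    for P,Q in targets:
        rv=Ro.from_matrix(R.T@Q).as_rotvec(); d=R.T@(P-p)
        out.append([*[round(float(v),3) for v in rv],*[round(float(v),4) for v in d],hand])
    for o in out: print(o)
    return out
def where(s=None):
    """current corner angle/radius from measured pose"""
    s=s or arm.read_state(); R=np.array(s["eef_rot"]);p=np.array(s["position"])
    zz=R[:2,2]; 
    res={}
    for sg in (1,-1):
        E1=sg*zz; E2=np.array([-E1[1],E1[0]])
        C=p[:2]-.018*E1-.010*E2-AX
        res[sg]=(round(float(np.degrees(np.arctan2(C[1],C[0]))),1),round(float(np.hypot(*C))*1e3,1))
    print("t",round(float(s["clock"]),2),"corner",res,"yaw",round(float(np.degrees(np.arctan2(zz[1],zz[0]))),1),"p",np.round(p,4).tolist(),"F",np.round(s["force"],1).tolist(),"w",round(float(s["gripper_width"]),4),"j6",round(float(s["joint_pos"][5]),2))
E
python3 - <<'E'
from h import *
where()
P,Q=pose(-158,.070,.26)
print(P)
s=arm.read_state(); R=np.array(s["eef_rot"]);p=np.array(s["position"])
print(np.round(R.T@(P-p),4),Ro.from_matrix(R.T@Q).as_rotvec())
E
```

```text
t 0.35 corner {1: (-110.0, 818.6), -1: (-107.3, 831.2)} yaw -65.5 p [0.2593, -0.5686, 0.2144] F [0.3, -0.2, 0.4] w 0.0918 j6 -0.0
[0.43940692 0.17712786 0.26      ]
[-0.0454  0.4733 -0.6038] [ 1.00379225e+00 -3.10547441e-04  1.86017069e-04]
```

```bash
sed -i 's/E2=np.array(\[-E1\[1\],E1\[0\]\])/E2=np.array([E1[1],-E1[0]])/' h.py; grep -n "E2=np.array" h.py
```

```text
47:        E1=sg*zz; E2=np.array([E1[1],-E1[0]])
```

Call:
jog_arm --pt "0 0 0 -0.04 0 0 -1" --pt "0.2 0 0 -0.0454 0.05 -0.06 -1" --pt "0.4 0 0 -0.0454 0.08 -0.09 -1" --pt "0.5 0 0 -0.0454 0.105 -0.125 -1" --pt "0.6 0 0 -0.0454 0.13 -0.16 -1" --newtons 20

```text
clock: 0.77
position: [0.3027, -0.4064, 0.2597]
eef_rot: [[0.0, 0.997, -0.079], [-0.0, -0.079, -0.997], [-1.0, 0.0, -0.0]]
force: [1.2, 0.2, 0.3]
gripper_width: 0.0607
```

```bash
python3 - <<'E'
from h import *
where()
P,Q=pose(-158,.070,.26)
rows([(P,Q)])
E
```

```text
t 0.77 corner {1: (-109.1, 637.3), -1: (-110.0, 677.2)} yaw -94.5 p [0.3027, -0.4064, 0.2597] F [1.2, 0.2, 0.3] w 0.0607 j6 0.72
[0.497, -0.0, -0.0, -0.0002, 0.0903, -0.5925, -1]
```

Call:
jog_arm --pt "0.12 0 0 0 0.09 -0.59 -1" --pt "0.24 0 0 0 0.09 -0.59 -1" --pt "0.36 0 0 0 0.09 -0.59 -1" --pt "0.45 0 0 0 0.09 -0.59 -1" --pt "0.497 0 0 0 0.09 -0.59 -1"

```text
clock: 1.18
position: [0.3478, -0.2148, 0.26]
eef_rot: [[0.001, 0.835, -0.55], [-0.001, -0.55, -0.835], [-1.0, 0.001, -0.0]]
force: [1.0, -0.5, 0.5]
gripper_width: 0.0274
```

```bash
python3 - <<'E'
from h import *
where()
P,Q=pose(-158,.070,.26)
rows([(P,Q)])
E
```

```text
t 1.18 corner {1: (-110.5, 446.6), -1: (-113.8, 478.0)} yaw -123.4 p [0.3478, -0.2148, 0.26] F [1.0, -0.5, 0.5] w 0.0274 j6 1.6
[-0.006, -0.0, -0.001, -0.0001, -0.1391, -0.3777, -1]
```

Call:
jog_arm --pt "-0.006 0 0 0 -0.139 -0.3777 -1" --pt "-0.006 0 0 0 -0.139 -0.3777 -1" --pt "-0.006 0 0 0 -0.139 -0.3777 -1" --pt "-0.006 0 0 0 -0.139 -0.3777 -1" --pt "-0.006 0 0 0 -0.139 -0.3777 -1"

```text
clock: 1.6
position: [0.3951, -0.0113, 0.2602]
eef_rot: [[0.002, 0.838, -0.545], [-0.001, -0.545, -0.838], [-1.0, 0.002, -0.001]]
force: [0.6, 0.2, 0.2]
gripper_width: 0.0004
```

```bash
python3 - <<'E'
from h import *
where()
P,Q=pose(-158,.070,.26)
rows([(P,Q)])
s=arm.read_state(); d=get_image("wrist"); cv2.imwrite("pics/w2.png",cv2.resize(d["frame"][:,:,::-1],(768,576)))
E
```

```text
t 1.6 corner {1: (-117.0, 240.9), -1: (-121.9, 275.6)} yaw -123.0 p [0.3951, -0.0113, 0.2602] F [0.6, 0.2, 0.2] w 0.0004 j6 2.12
[-0.001, -0.001, -0.002, 0.0002, -0.0656, -0.1822, -1]
```

View pics/w2.png

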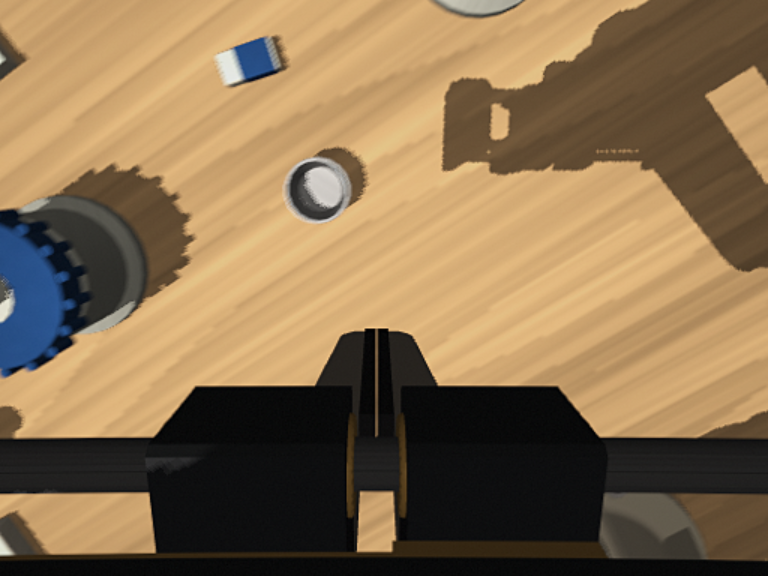

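```bash
sed -i 's/\.018\*E1/.012*E1/' h.py; python3 - <<'E'
from h import *
where()
P,Q=pose(-158,.066,.20)
rows([(P,Q)])
E
```

```text
t 1.65 corner {1: (-117.5, 240.3), -1: (-122.3, 263.3)} yaw -122.8 p [0.3966, -0.0048, 0.2603] F [1.4, 2.2, -0.5] w 0.0003 j6 2.12
[0.003, -0.004, -0.001, 0.0611, -0.0604, -0.1851, -1]
```

Call:
jog_arm --pt "0.003 -0.004 -0.001 0.01 -0.0604 -0.185 -1" --pt "0.003 -0.004 -0.001 0.02 -0.0604 -0.185 -1" --pt "0.003 -0.004 -0.001 0.06 -0.0604 -0.185 -1" --pt "0.003 -0.004 -0.001 0.061 -0.0604 -0.185 -1" --pt "0.003 -0.004 -0.001 0.061 -0.0604 -0.185 -1"

```text
clock: 2.07
position: [0.4451, 0.1797, 0.2026]
eef_rot: [[0.002, 0.839, -0.544], [0.001, -0.544, -0.839], [-1.0, 0.001, -0.002]]
force: [0.2, 0.2, 0.1]
gripper_width: 0.0005
```

```bash
python3 - <<'E'
from h import *
where()
P,Q=pose(-158,.066,.20)
rows([(P,Q)])
s=arm.read_state(); d=get_image("wrist"); cv2.imwrite("pics/w3.png",cv2.resize(d["frame"][:,:,::-1],(768,576)))
d=get_image("top"); crop(d,130,160,100,75,8,"pics/t3.png")
E
```

```text
t 2.07 corner {1: (-155.4, 68.8), -1: (-157.7, 99.8)} yaw -123.0 p [0.4451, 0.1797, 0.2026] F [0.2, 0.2, 0.1] w 0.0005 j6 2.53
[0.0, -0.002, -0.001, 0.0026, -0.0011, -0.004, -1]
```

View pics/w3.png

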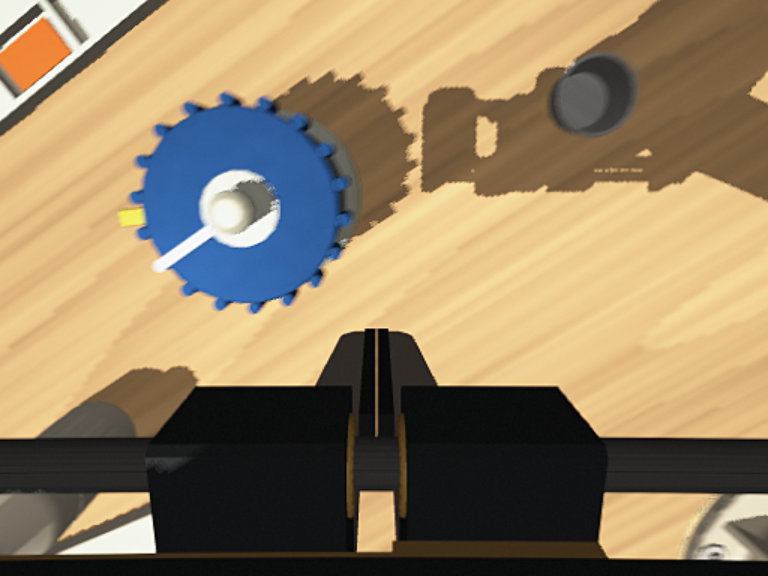

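View pics/t3.png

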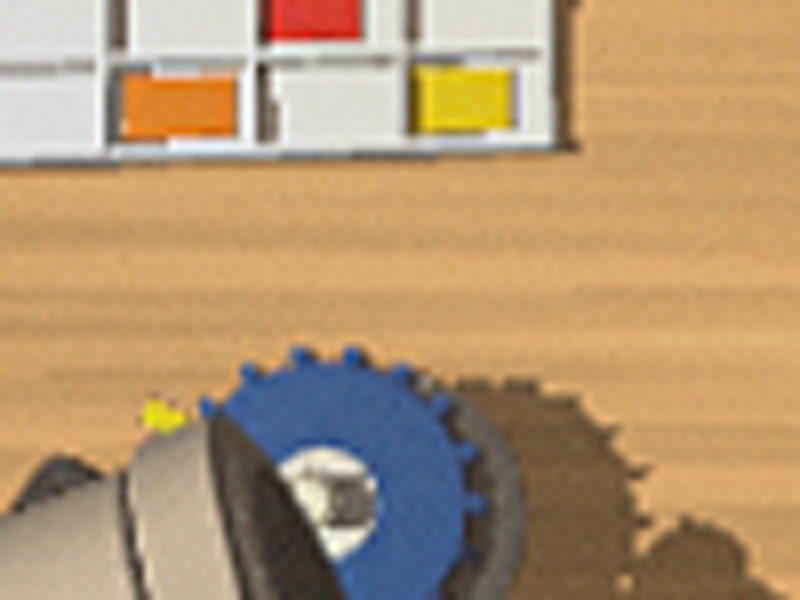

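```bash
python3 - <<'E'
from h import *
from scipy.optimize import least_squares
s=arm.read_state(); d=get_image("wrist")
pts=[(190,97),(228,94),(268,99),(303,116),(330,146),(345,181),(349,222),(290,302),(256,311),(221,307),(187,293),(155,268),(138,236),(132,198),(137,160),(159,129)]
X=np.array([atz(d,(u+.5)/1.5-.5,(v+.5)/1.5-.5,.1095,s)[:2] for u,v in pts])
r=least_squares(lambda c:np.hypot(*(X-c[:2]).T)-.058,X.mean(0))
r2=least_squares(lambda c:np.hypot(*(X-c[:2]).T)-c[2],[*X.mean(0),.058])
print(r.x,r2.x,np.round(r.fun*1e3,1))
print(np.round(np.degrees(np.arctan2(*(X-r.x)[:,::-1].T)),1))
t=atz(d,119/1.5,218/1.5,.07,s); print(t, np.degrees(np.arctan2(*(t[:2]-r.x)[::-1])),np.hypot(*(t[:2]-r.x)))
crop(d,60,40,200,180,4,"pics/w3c.png")
E
```

```text
[0.51855775 0.21610644] [0.51905231 0.2162934  0.05604291] [ 0.3 -2.3 -2.1 -1.5 -2.  -2.5 -2.1 -2.7 -2.4 -2.8 -2.2 -0.4 -1.  -1.9
 -1.5 -3.2]
[ -11.   -29.7  -49.9  -69.   -88.8 -108.1 -129.8  171.6  151.4  131.6
  111.5   90.4   71.8   51.9   31.9   11.7]
[0.55597616 0.2916703  0.07      ] 63.65588723241085 0.08432102523985077
```

View pics/w3c.png

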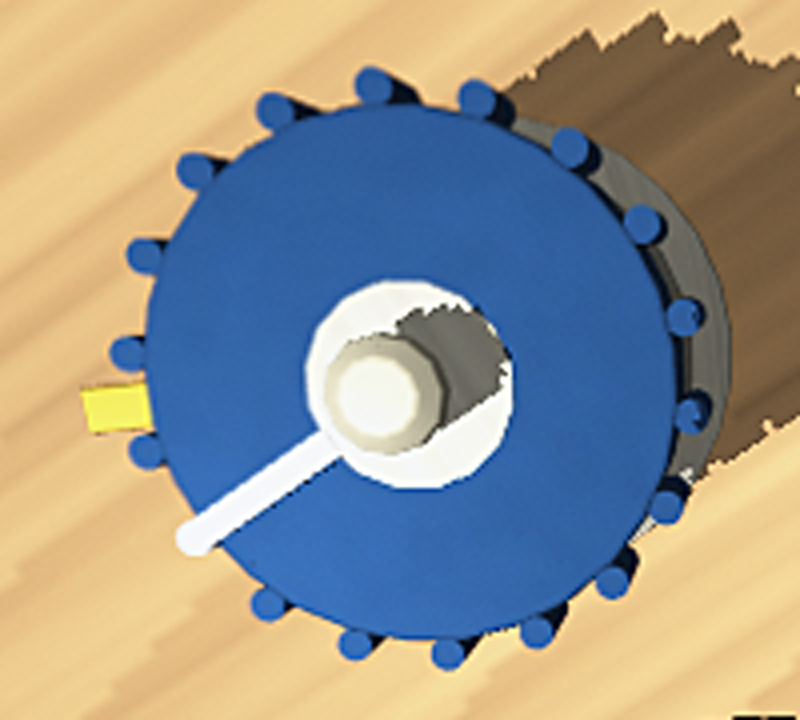

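```bash
sed -i 's/AX=np.array(.*\]); B/AX=np.array([0.5205,0.2145]); B/' h.py; python3 - <<'E'
from h import *
where()
rows([pose(-158,.068,.15),pose(-158,.068,.12),pose(-158,.068,.093),pose(-158,.068,.093),pose(-158,.060,.093)])
E
```

```text
t 2.22 corner {1: (-153.5, 68.6), -1: (-156.4, 99.6)} yaw -122.8 p [0.4442, 0.1793, 0.2015] F [0.2, 0.1, -0.1] w 0.0001 j6 2.52
[0.004, 0.002, 0.002, 0.0515, -0.0041, -0.0035, -1]
[0.004, 0.002, 0.002, 0.0815, -0.004, -0.0036, -1]
[0.004, 0.002, 0.002, 0.1085, -0.004, -0.0036, -1]
[0.004, 0.002, 0.002, 0.1085, -0.004, -0.0036, -1]
[0.004, 0.002, 0.002, 0.1084, 0.0006, -0.0101, -1]
```

Call:
jog_arm --pt "0.004 0.002 0.002 0.04 -0.004 -0.0036 -1" --pt "0.004 0.002 0.002 0.08 -0.004 -0.0036 -1" --pt "0.004 0.002 0.002 0.1085 -0.004 -0.0036 -1" --pt "0.004 0.002 0.002 0.1085 -0.004 -0.0036 -1" --pt "0.004 0.002 0.002 0.1085 -0.004 -0.0036 -1"

```text
clock: 2.63
position: [0.4419, 0.1832, 0.093]
eef_rot: [[-0.002, 0.838, -0.546], [-0.001, -0.546, -0.838], [-1.0, -0.001, 0.002]]
force: [0.1, 0.6, 0.2]
gripper_width: 0.0005
```

```bash
python3 - <<'E'
from h import *
where()
s=arm.read_state(); d=get_image("wrist"); cv2.imwrite("pics/w4.png",cv2.resize(d["frame"][:,:,::-1],(768,576)))
rows([pose(-158,.0605,.093),pose(-158,.0535,.093),pose(-156,.0535,.093),pose(-153,.0535,.093),pose(-148,.0535,.093)])
E
```

```text
t 2.63 corner {1: (-157.2, 69.1), -1: (-159.0, 100.2)} yaw -123.1 p [0.4419, 0.1832, 0.093] F [0.1, 0.6, 0.2] w 0.0005 j6 2.54
[-0.001, -0.001, -0.001, 0.0013, 0.0034, -0.0062, -1]
[-0.001, -0.001, -0.001, 0.0013, 0.0074, -0.012, -1]
[-0.036, -0.001, -0.001, 0.0013, 0.0094, -0.0106, -1]
[-0.088, -0.001, -0.001, 0.0013, 0.0124, -0.0087, -1]
[-0.176, -0.001, -0.001, 0.0013, 0.0177, -0.0058, -1]
```

View pics/w4.png

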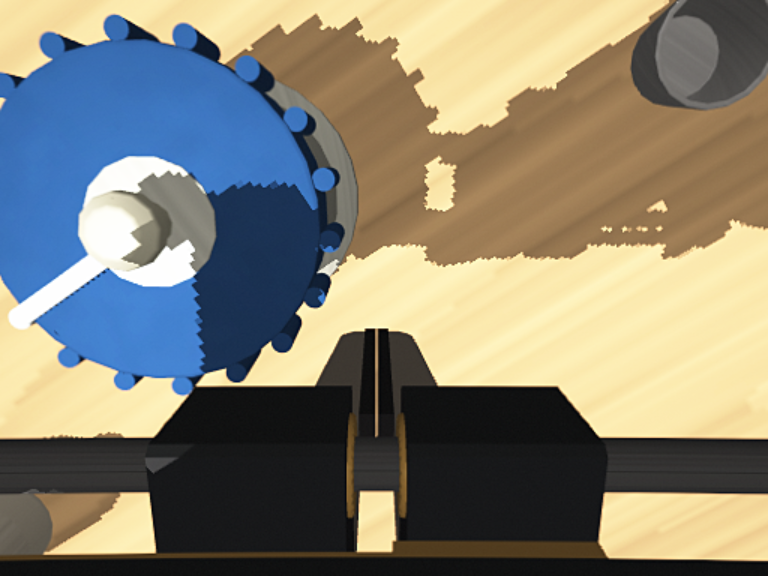

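Call:
jog_arm --pt "-0.001 -0.001 -0.001 0.001 0.0034 -0.0062 -1" --pt "-0.001 -0.001 -0.001 0.001 0.0074 -0.012 -1" --pt "-0.036 -0.001 -0.001 0.001 0.0094 -0.0106 -1" --pt "-0.088 -0.001 -0.001 0.001 0.0124 -0.0087 -1" --pt "-0.176 -0.001 -0.001 0.001 0.0177 -0.0058 -1"

```text
clock: 3.1
position: [0.4622, 0.1797, 0.0948]
eef_rot: [[0.001, 0.921, -0.388], [0.001, -0.388, -0.921], [-1.0, 0.001, -0.001]]
force: [-3.4, 1.5, 1.3]
gripper_width: 0.0003
```

```bash
python3 - <<'E'
from h import *
where()
rows([pose(-148+6*i,.0535,.093) for i in range(1,6)])
E
```

```text
t 3.1 corner {1: (-148.2, 52.3), -1: (-149.8, 83.5)} yaw -112.9 p [0.4622, 0.1797, 0.0948] F [-3.4, 1.5, 1.3] w 0.0003 j6 2.34
[-0.102, -0.001, -0.001, 0.0018, 0.0054, 0.005, -1]
[-0.207, -0.001, -0.001, 0.0018, 0.0119, 0.0083, -1]
[-0.312, -0.001, -0.001, 0.0018, 0.0186, 0.0109, -1]
[-0.416, -0.001, -0.001, 0.0018, 0.0256, 0.0128, -1]
[-0.521, -0.001, -0.001, 0.0018, 0.0327, 0.014, -1]
```

Call:
jog_arm --pt "-0.102 0 0 0.0018 0.0054 0.0058 -1" --pt "-0.207 0 0 0.0018 0.0119 0.0092 -1" --pt "-0.312 0 0 0.0018 0.0186 0.0118 -1" --pt "-0.416 0 0 0.0018 0.0254 0.0138 -1" --pt "-0.521 0 0 0.0018 0.0324 0.015 -1"

```text
clock: 3.52
position: [0.4876, 0.1535, 0.0947]
eef_rot: [[0.003, 0.992, 0.127], [0.002, 0.127, -0.992], [-1.0, 0.003, -0.001]]
force: [-2.6, 0.4, 0.6]
gripper_width: 0.0002
```

```bash
python3 - <<'E'
from h import *
where()
s=arm.read_state(); d=get_image("wrist"); cv2.imwrite("pics/w5.png",cv2.resize(d["frame"][:,:,::-1],(768,576)))
rows([pose(-118+6.5*i,.0545,.093) for i in range(1,6)])
E
```

```text
t 3.52 corner {1: (-117.1, 53.7), -1: (-119.1, 84.9)} yaw -82.7 p [0.4876, 0.1535, 0.0947] F [-2.6, 0.4, 0.6] w 0.0002 j6 1.74
[-0.101, -0.001, -0.004, 0.0018, 0.0044, 0.0039, -1]
[-0.214, -0.001, -0.004, 0.0018, 0.0115, 0.0076, -1]
[-0.328, -0.0, -0.004, 0.0018, 0.0189, 0.0103, -1]
[-0.441, -0.0, -0.004, 0.0018, 0.0266, 0.0123, -1]
[-0.555, 0.0, -0.004, 0.0019, 0.0345, 0.0133, -1]
```

View pics/w5.png

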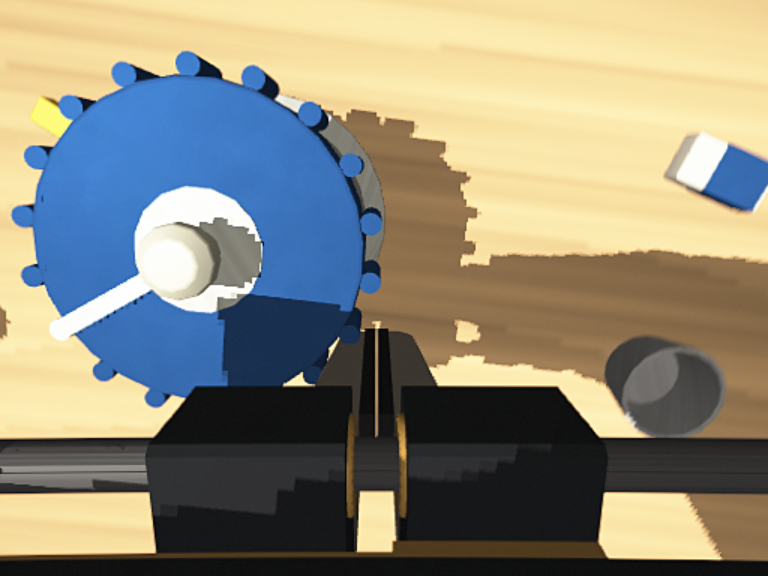

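Call:
jog_arm --pt "-0.101 0 -0.004 0.0018 0.0044 0.0039 -1" --pt "-0.214 0 -0.004 0.0018 0.0115 0.0076 -1" --pt "-0.328 0 -0.004 0.0018 0.0189 0.0103 -1" --pt "-0.441 0 -0.004 0.0018 0.0266 0.0123 -1" --pt "-0.555 0 -0.004 0.0018 0.0345 0.0133 -1"

```text
clock: 3.98
position: [0.5256, 0.1445, 0.0943]
eef_rot: [[0.001, 0.77, 0.638], [0.0, 0.638, -0.77], [-1.0, 0.001, 0.001]]
force: [-2.8, 0.3, 1.0]
gripper_width: 0.0006
```

```bash
cat > n.py <<'E'
import sys
from h import *
a=float(sys.argv[1]); st=float(sys.argv[2]) if len(sys.argv)>2 else 6.6; n=int(sys.argv[3]) if len(sys.argv)>3 else 5
rc=float(sys.argv[4]) if len(sys.argv)>4 else .0545
where(); rows([pose(a+st*i,rc,.093) for i in range(1,n+1)])
E
python3 n.py -85.5
```

```text
t 3.98 corner {1: (-84.6, 54.6), -1: (-86.6, 85.8)} yaw -50.3 p [0.5256, 0.1445, 0.0943] F [-2.8, 0.3, 1.0] w 0.0006 j6 1.14
[-0.112, 0.001, -0.001, 0.0013, 0.0061, 0.0038, -1]
[-0.227, 0.001, -0.001, 0.0014, 0.0134, 0.0074, -1]
[-0.343, 0.001, -0.001, 0.0014, 0.0209, 0.0101, -1]
[-0.458, 0.001, -0.001, 0.0014, 0.0288, 0.0119, -1]
[-0.573, 0.001, -0.001, 0.0014, 0.0368, 0.0128, -1]
```

Call:
jog_arm --pt "-0.112 0 0 0.0014 0.0061 0.0038 -1" --pt "-0.227 0 0 0.0014 0.0134 0.0074 -1" --pt "-0.343 0 0 0.0014 0.0209 0.0101 -1" --pt "-0.458 0 0 0.0014 0.0288 0.0119 -1" --pt "-0.573 0 0 0.0014 0.0368 0.0128 -1"

```text
clock: 4.4
position: [0.5632, 0.1582, 0.0943]
eef_rot: [[0.002, 0.298, 0.955], [-0.0, 0.955, -0.298], [-1.0, 0.001, 0.002]]
force: [-1.8, -1.9, 1.3]
gripper_width: 0.0002
```

```bash
python3 n.py -52.5
```

```text
t 4.4 corner {1: (-51.6, 55.1), -1: (-53.6, 86.3)} yaw -17.3 p [0.5632, 0.1582, 0.0943] F [-1.8, -1.9, 1.3] w 0.0002 j6 0.57
[-0.112, 0.002, -0.0, 0.0014, 0.0064, 0.0033, -1]
[-0.228, 0.002, -0.0, 0.0014, 0.0136, 0.0069, -1]
[-0.343, 0.002, -0.0, 0.0014, 0.0212, 0.0096, -1]
[-0.458, 0.002, -0.0, 0.0014, 0.0291, 0.0115, -1]
[-0.573, 0.002, 0.0, 0.0014, 0.0371, 0.0124, -1]
```

Call:
jog_arm --pt "-0.112 0.002 0 0.0014 0.0064 0.0033 -1" --pt "-0.228 0.002 0 0.0014 0.0136 0.0069 -1" --pt "-0.343 0.002 0 0.0014 0.0212 0.0096 -1" --pt "-0.458 0.002 0 0.0014 0.0291 0.0115 -1" --pt "-0.573 0.002 0 0.0014 0.0371 0.0124 -1"

```text
clock: 4.82
position: [0.5874, 0.19, 0.0944]
eef_rot: [[0.002, -0.27, 0.963], [-0.0, 0.963, 0.27], [-1.0, -0.001, 0.002]]
force: [0.0, -2.2, -0.1]
gripper_width: 0.0003
```

```bash
python3 n.py -19.5; python3 - <<'E'
from h import *
d=get_image("wrist"); cv2.imwrite("pics/w6.png",cv2.resize(d["frame"][:,:,::-1],(768,576)))
E
```

```text
t 4.82 corner {1: (-19.0, 55.7), -1: (-20.8, 86.9)} yaw 15.7 p [0.5874, 0.19, 0.0944] F [0.0, -2.2, -0.1] w 0.0003 j6 0.04
[-0.112, 0.002, 0.001, 0.0014, 0.007, 0.0031, -1]
[-0.228, 0.002, 0.001, 0.0014, 0.0142, 0.0067, -1]
[-0.343, 0.002, 0.001, 0.0014, 0.0218, 0.0094, -1]
[-0.458, 0.002, 0.001, 0.0014, 0.0297, 0.0112, -1]
[-0.573, 0.002, 0.001, 0.0014, 0.0377, 0.0121, -1]
```

View pics/w6.png

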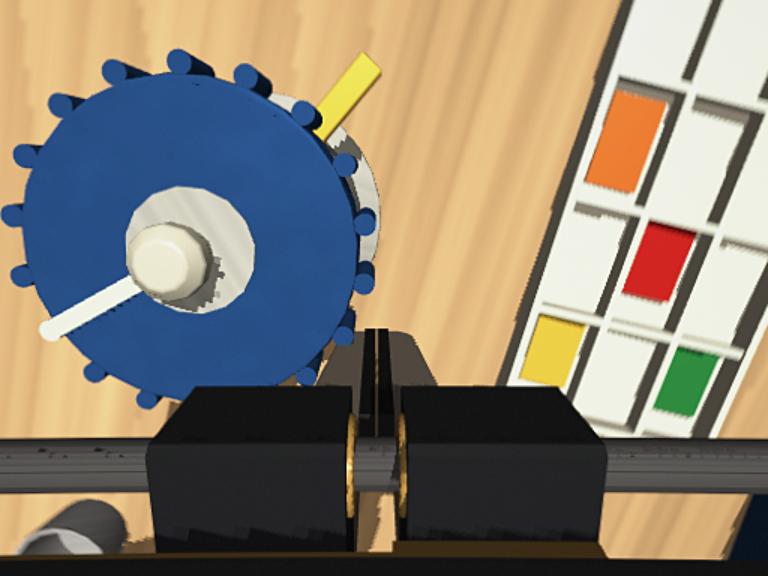

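Call:
jog_arm --pt "-0.112 0.002 0 0.0014 0.007 0.0026 -1" --pt "-0.228 0.002 0 0.0014 0.0145 0.006 -1" --pt "-0.343 0.002 0 0.0014 0.0222 0.0086 -1" --pt "-0.458 0.002 0 0.0014 0.0303 0.0104 -1" --pt "-0.573 0.002 0 0.0014 0.0385 0.0114 -1"

```text
clock: 5.28
position: [0.5898, 0.2317, 0.0946]
eef_rot: [[0.004, -0.755, 0.656], [-0.0, 0.656, 0.755], [-1.0, -0.003, 0.002]]
force: [1.6, -2.9, 0.9]
gripper_width: 0.0007
```

```bash
python3 n.py 13.5 6.6 5 .054
```

```text
t 5.28 corner {1: (15.2, 55.8), -1: (13.1, 87.0)} yaw 49.0 p [0.5898, 0.2317, 0.0946] F [1.6, -2.9, 0.9] w 0.0007 j6 -0.48
[-0.106, 0.002, 0.003, 0.0016, 0.0063, 0.0018, -1]
[-0.221, 0.002, 0.003, 0.0016, 0.0134, 0.0054, -1]
[-0.337, 0.002, 0.004, 0.0015, 0.0209, 0.0082, -1]
[-0.452, 0.002, 0.004, 0.0015, 0.0287, 0.0101, -1]
[-0.567, 0.001, 0.004, 0.0015, 0.0367, 0.011, -1]
```

Call:
jog_arm --pt "-0.106 0.002 0.003 0.0016 0.0063 0.0018 -1" --pt "-0.221 0.002 0.003 0.0016 0.0134 0.0054 -1" --pt "-0.337 0.002 0.004 0.0015 0.0209 0.0082 -1" --pt "-0.452 0.002 0.004 0.0015 0.0287 0.0101 -1" --pt "-0.567 0.001 0.004 0.0015 0.0367 0.011 -1"

```text
clock: 5.7
position: [0.5711, 0.2647, 0.0947]
eef_rot: [[0.004, -0.989, 0.147], [0.001, 0.147, 0.989], [-1.0, -0.003, 0.002]]
force: [2.0, -2.2, 0.6]
gripper_width: 0.0003
```

```bash
python3 n.py 46.5 6.6 5 .0535
```

```text
t 5.7 corner {1: (45.6, 55.7), -1: (44.2, 86.9)} yaw 81.5 p [0.5711, 0.2647, 0.0947] F [2.0, -2.2, 0.6] w 0.0003 j6 -0.99
[-0.115, 0.002, 0.004, 0.0017, 0.0086, 0.003, -1]
[-0.23, 0.002, 0.004, 0.0016, 0.0158, 0.0065, -1]
[-0.345, 0.001, 0.004, 0.0016, 0.0232, 0.0092, -1]
[-0.46, 0.001, 0.004, 0.0016, 0.031, 0.011, -1]
[-0.575, 0.001, 0.004, 0.0016, 0.0389, 0.0119, -1]
```

Call:
jog_arm --pt "-0.115 0.002 0.004 0.0017 0.0083 0.0025 -1" --pt "-0.23 0.002 0.004 0.0016 0.0158 0.006 -1" --pt "-0.345 0.001 0.004 0.0016 0.0234 0.0086 -1" --pt "-0.46 0.001 0.004 0.0016 0.0313 0.0104 -1" --pt "-0.575 0.001 0.004 0.0016 0.0393 0.0113 -1"

```text
clock: 6.12
position: [0.5363, 0.2835, 0.0951]
eef_rot: [[0.006, -0.91, -0.415], [0.003, -0.415, 0.91], [-1.0, -0.006, 0.001]]
force: [2.9, 2.0, 1.6]
gripper_width: 0.0005
```

```bash
python3 n.py 79.5 6.6 5 .0535; python3 - <<'E'
from h import *
d=get_image("wrist"); cv2.imwrite("pics/w7.png",cv2.resize(d["frame"][:,:,::-1],(768,576)))
E
```

```text
t 6.12 corner {1: (77.7, 55.1), -1: (76.6, 86.4)} yaw 114.5 p [0.5363, 0.2835, 0.0951] F [2.9, 2.0, 1.6] w 0.0005 j6 -1.52
[-0.115, 0.0, 0.006, 0.002, 0.009, 0.004, -1]
[-0.23, -0.0, 0.006, 0.002, 0.0162, 0.0075, -1]
[-0.345, -0.001, 0.006, 0.002, 0.0237, 0.0101, -1]
[-0.461, -0.001, 0.006, 0.0019, 0.0314, 0.0119, -1]
[-0.576, -0.001, 0.006, 0.0019, 0.0393, 0.0128, -1]
```

View pics/w7.png

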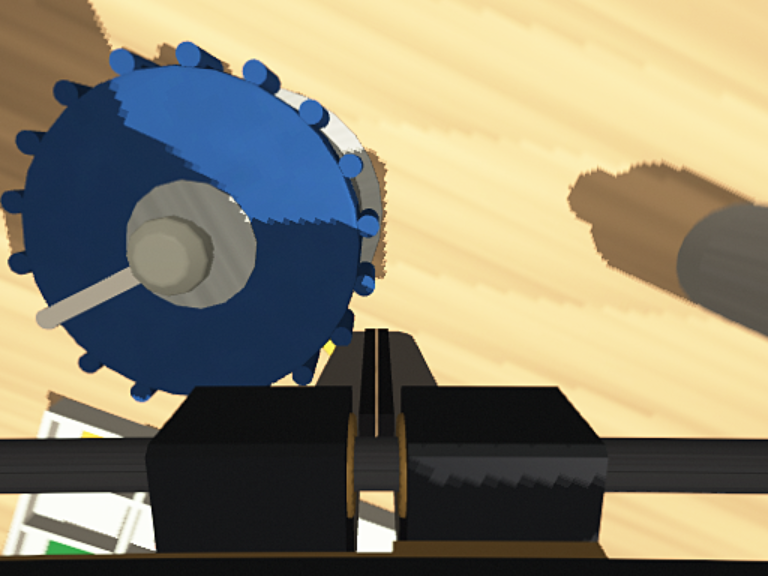

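Call:
jog_arm --pt "-0.115 0 0.006 0.002 0.0085 0.004 -1" --pt "-0.23 0 0.006 0.002 0.0162 0.0075 -1" --pt "-0.345 0 0.006 0.002 0.0237 0.0101 -1" --pt "-0.461 0 0.006 0.002 0.0314 0.0119 -1" --pt "-0.576 0 0.006 0.002 0.0393 0.0128 -1"

```text
clock: 6.58
position: [0.4956, 0.2802, 0.0946]
eef_rot: [[0.004, -0.531, -0.847], [0.002, -0.847, 0.531], [-1.0, -0.004, -0.002]]
force: [1.0, 4.6, 2.5]
gripper_width: 0.0002
```

```bash
python3 n.py 112.5 6.6 5 .054
```

```text
t 6.58 corner {1: (111.5, 54.7), -1: (110.3, 85.9)} yaw 147.9 p [0.4956, 0.2802, 0.0946] F [1.0, 4.6, 2.5] w 0.0002 j6 -2.07
[-0.108, -0.002, 0.004, 0.0016, 0.0078, 0.0043, -1]
[-0.223, -0.003, 0.004, 0.0015, 0.015, 0.0079, -1]
[-0.338, -0.003, 0.004, 0.0015, 0.0225, 0.0107, -1]
[-0.454, -0.003, 0.003, 0.0015, 0.0303, 0.0125, -1]
[-0.569, -0.003, 0.003, 0.0014, 0.0382, 0.0135, -1]
```

Call:
jog_arm --pt "-0.108 0 0.004 0.0015 0.0075 0.005 -1" --pt "-0.223 0 0.004 0.0015 0.0146 0.0087 -1" --pt "-0.338 0 0.004 0.0015 0.022 0.0115 -1" --pt "-0.454 0 0.003 0.0015 0.0297 0.0133 -1" --pt "-0.569 0 0.003 0.0015 0.0375 0.0143 -1"

```text
clock: 7.0
position: [0.4646, 0.2572, 0.0944]
eef_rot: [[0.006, 0.007, -1.0], [0.002, -1.0, -0.007], [-1.0, -0.002, -0.006]]
force: [-1.5, 5.9, 2.4]
gripper_width: 0.0002
```

```bash
python3 n.py 145.5 5 3 .055;python3 - <<'E'
from h import *
d=get_image("wrist"); cv2.imwrite("pics/w8.png",cv2.resize(d["frame"][:,:,::-1],(768,576)))
E
```

```text
t 7.0 corner {1: (143.2, 54.8), -1: (142.3, 86.0)} yaw -179.6 p [0.4646, 0.2572, 0.0944] F [-1.5, 5.9, 2.4] w 0.0002 j6 -2.64
[-0.089, -0.006, 0.002, 0.0014, 0.0068, 0.0049, -1]
[-0.176, -0.006, 0.001, 0.0013, 0.0122, 0.0078, -1]
[-0.263, -0.006, 0.001, 0.0013, 0.0179, 0.0103, -1]
```

View pics/w8.png

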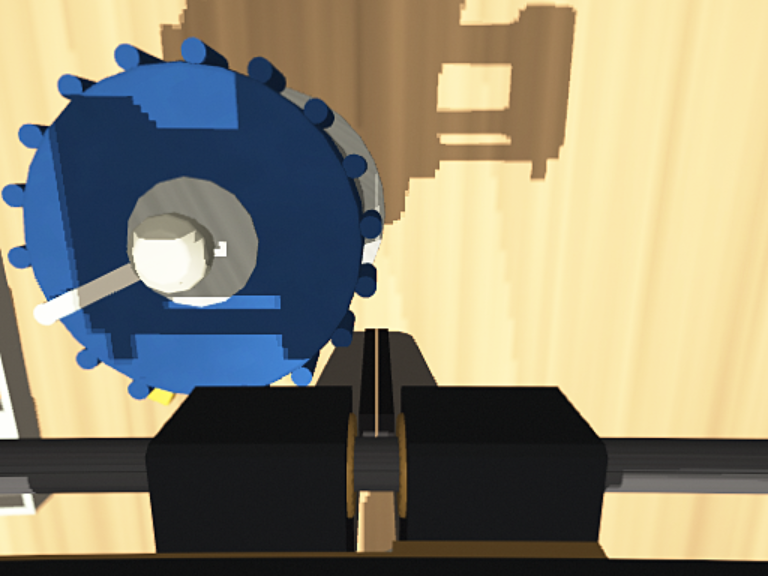

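```bash
cat > u.py <<'E'
import sys
from h import *
# list of th,rc[,z]
where(); rows([pose(*[float(q) for q in a.split(",")],*([] if a.count(",")>1 else [.094])) for a in sys.argv[1:]])
E
python3 u.py 142,.058 140,.066 133,.067 126,.067 119,.067
```

```text
t 7.05 corner {1: (144.9, 54.9), -1: (143.5, 86.1)} yaw -179.1 p [0.4634, 0.2559, 0.0941] F [-1.0, 0.7, 2.1] w 0.0007 j6 -2.65
[0.069, -0.004, 0.001, 0.0001, -0.0049, -0.0, -1]
[0.104, -0.004, 0.001, 0.0001, -0.0121, 0.0043, -1]
[0.226, -0.004, 0.001, 0.0001, -0.0198, -0.0021, -1]
[0.348, -0.004, 0.001, 0.0002, -0.026, -0.0101, -1]
[0.47, -0.004, 0.002, 0.0002, -0.0311, -0.0187, -1]
```

Call:
jog_arm --pt "0.04 -0.004 0 0 -0.0045 0.001 -1" --pt "0.104 -0.004 0 0 -0.0121 0.0043 -1" --pt "0.226 -0.004 0 0 -0.0198 -0.0021 -1" --pt "0.348 -0.004 0 0 -0.026 -0.0101 -1" --pt "0.47 -0.004 0 0 -0.0311 -0.0187 -1"

```text
clock: 7.47
position: [0.4825, 0.2879, 0.0949]
eef_rot: [[0.001, -0.451, -0.892], [0.002, -0.892, 0.451], [-1.0, -0.002, -0.0]]
force: [-0.3, -0.0, -0.8]
gripper_width: 0.0004
```

```bash
python3 u.py 112,.067 105,.067 98,.067 91,.067 84,.067
```

```text
t 7.47 corner {1: (118.3, 67.1), -1: (116.8, 98.2)} yaw 153.2 p [0.4825, 0.2879, 0.0949] F [-0.3, -0.0, -0.8] w 0.0004 j6 -2.14
[0.108, -0.0, 0.002, 0.0009, -0.007, -0.0058, -1]
[0.23, -0.0, 0.002, 0.0009, -0.0141, -0.013, -1]
[0.352, 0.0, 0.002, 0.001, -0.0202, -0.021, -1]
[0.474, 0.0, 0.002, 0.001, -0.0253, -0.0297, -1]
[0.596, 0.0, 0.002, 0.001, -0.0293, -0.0389, -1]
```

Call:
jog_arm --pt "0.108 0 0.002 0.0009 -0.007 -0.0058 -1" --pt "0.23 0 0.002 0.0009 -0.0141 -0.013 -1" --pt "0.352 0 0.002 0.001 -0.0202 -0.021 -1" --pt "0.474 0 0.002 0.001 -0.0253 -0.0297 -1" --pt "0.596 0 0.002 0.001 -0.0293 -0.0389 -1"

```text
clock: 7.88
position: [0.5315, 0.2968, 0.0946]
eef_rot: [[0.001, -0.881, -0.472], [0.001, -0.472, 0.881], [-1.0, -0.001, 0.0]]
force: [0.4, -0.1, 0.1]
gripper_width: 0.0003
```

```bash
python3 u.py 77,.067 70,.067 63,.067 56,.067 49,.067; python3 - <<'E'
from h import *
P,Q=pose(80,.067,.094)
rows([pose(80-7*i,.067,.094) for i in range(1,6)],{"position":P,"eef_rot":Q})
E
```

```text
t 7.88 corner {1: (83.3, 67.5), -1: (81.7, 98.6)} yaw 118.2 p [0.5315, 0.2968, 0.0946] F [0.4, -0.1, 0.1] w 0.0003 j6 -1.56
[0.108, 0.0, 0.001, 0.0006, -0.0068, -0.006, -1]
[0.23, 0.0, 0.001, 0.0006, -0.0138, -0.0132, -1]
[0.352, 0.0, 0.001, 0.0006, -0.0199, -0.0213, -1]
[0.475, 0.0, 0.001, 0.0006, -0.025, -0.03, -1]
[0.597, 0.0, 0.001, 0.0006, -0.029, -0.0392, -1]
[0.122, 0.0, 0.0, 0.0, -0.0078, -0.0064, -1]
[0.244, 0.0, 0.0, 0.0, -0.0147, -0.0137, -1]
[0.367, 0.0, 0.0, 0.0, -0.0208, -0.0218, -1]
[0.489, 0.0, 0.0, 0.0, -0.0257, -0.0306, -1]
[0.611, 0.0, 0.0, 0.0, -0.0296, -0.0399, -1]
```

Safe clearance; three more unwinding calls with the generic rows.

Call:
jog_arm --pt "0.122 0 0.001 0.0003 -0.0078 -0.0064 -1" --pt "0.244 0 0.001 0.0003 -0.0147 -0.0137 -1" --pt "0.367 0 0.001 0.0003 -0.0208 -0.0218 -1" --pt "0.489 0 0.001 0.0003 -0.0257 -0.0306 -1" --pt "0.611 0 0.001 0.0003 -0.0296 -0.0399 -1"

```text
clock: 8.3
position: [0.5777, 0.2755, 0.0948]
eef_rot: [[0.0, -0.991, 0.133], [0.001, 0.133, 0.991], [-1.0, -0.0, 0.001]]
force: [-0.9, 0.1, -0.1]
gripper_width: 0.0001
```

Call:
jog_arm --pt "0.122 0 0 0.0003 -0.0078 -0.0064 -1" --pt "0.244 0 0 0.0003 -0.0147 -0.0137 -1" --pt "0.367 0 0 0.0003 -0.0208 -0.0218 -1" --pt "0.489 0 0 0.0003 -0.0257 -0.0306 -1" --pt "0.611 0 0 0.0003 -0.0296 -0.0399 -1"

```text
clock: 8.72
position: [0.6028, 0.2316, 0.0951]
eef_rot: [[0.001, -0.726, 0.688], [0.001, 0.688, 0.726], [-1.0, -0.001, 0.001]]
force: [-0.8, -0.3, 0.1]
gripper_width: 0.0005
```

```bash
python3 u.py 7,.067 0,.067 -7,.067 -14,.067 -21,.067
```

```text
t 8.72 corner {1: (12.9, 68.5), -1: (11.0, 99.6)} yaw 46.5 p [0.6028, 0.2316, 0.0951] F [-0.8, -0.3, 0.1] w 0.0005 j6 -0.45
[0.079, 0.001, 0.0, 0.0011, -0.0056, -0.0062, -1]
[0.202, 0.001, 0.0, 0.001, -0.0128, -0.0132, -1]
[0.324, 0.001, 0.0, 0.001, -0.0192, -0.021, -1]
[0.446, 0.001, 0.0, 0.001, -0.0245, -0.0296, -1]
[0.568, 0.001, 0.0, 0.001, -0.0288, -0.0387, -1]
```

Call:
jog_arm --pt "0.122 0 0 0.001 -0.0078 -0.0069 -1" --pt "0.244 0 0 0.001 -0.0147 -0.0142 -1" --pt "0.367 0 0 0.001 -0.0208 -0.0223 -1" --pt "0.489 0 0 0.001 -0.0257 -0.0311 -1" --pt "0.611 0 0 0.001 -0.0296 -0.0404 -1"

```text
clock: 9.13
position: [0.5973, 0.1813, 0.0946]
eef_rot: [[0.002, -0.186, 0.983], [0.001, 0.983, 0.186], [-1.0, 0.0, 0.002]]
force: [-0.8, -0.8, 0.3]
gripper_width: -0.0
```

Call:
jog_arm --pt "0.122 0 0 0.0005 -0.0078 -0.0064 -1" --pt "0.244 0 0 0.0005 -0.0147 -0.0137 -1" --pt "0.367 0 0 0.0005 -0.0208 -0.0218 -1" --pt "0.489 0 0 0.0005 -0.0257 -0.0306 -1" --pt "0.611 0 0 0.0005 -0.0296 -0.0399 -1"

```text
clock: 9.55
position: [0.564, 0.1441, 0.0945]
eef_rot: [[0.003, 0.424, 0.906], [0.0, 0.906, -0.424], [-1.0, 0.002, 0.002]]
force: [0.0, 0.6, 0.4]
gripper_width: 0.0007
```

```bash
python3 u.py -64,.067 -71,.067 -78,.067 -85,.067 -92,.067
```

```text
t 9.55 corner {1: (-56.7, 67.3), -1: (-59.3, 98.3)} yaw -25.1 p [0.564, 0.1441, 0.0945] F [0.0, 0.6, 0.4] w 0.0007 j6 0.69
[0.068, 0.002, -0.002, 0.0005, -0.0076, -0.0059, -1]
[0.19, 0.002, -0.002, 0.0005, -0.0149, -0.0128, -1]
[0.313, 0.002, -0.002, 0.0004, -0.0213, -0.0205, -1]
[0.435, 0.002, -0.002, 0.0004, -0.0268, -0.029, -1]
[0.557, 0.002, -0.002, 0.0004, -0.0311, -0.0381, -1]
```

Call:
jog_arm --pt "0.068 0.002 -0.002 0.0005 -0.0076 -0.0059 -1" --pt "0.19 0.002 -0.002 0.0005 -0.0149 -0.0128 -1" --pt "0.313 0.002 -0.002 0.0005 -0.0213 -0.0205 -1" --pt "0.435 0.002 -0.002 0.0005 -0.0268 -0.029 -1" --pt "0.557 0.002 -0.002 0.0005 -0.0311 -0.0381 -1"

```text
clock: 9.97
position: [0.5166, 0.1317, 0.0945]
eef_rot: [[0.001, 0.847, 0.532], [0.0, 0.532, -0.847], [-1.0, 0.001, 0.0]]
force: [-0.1, 0.4, 0.7]
gripper_width: 0.0001
```

Call:
jog_arm --pt "0.122 0 0 0.0005 -0.0078 -0.0064 -1" --pt "0.244 0 0 0.0005 -0.0147 -0.0137 -1" --pt "0.367 0 0 0.0005 -0.0208 -0.0218 -1" --pt "0.489 0 0 0.0005 -0.0257 -0.0306 -1" --pt "0.611 0 0 0.0005 -0.0296 -0.0399 -1"

```text
clock: 10.38
position: [0.4705, 0.1497, 0.0945]
eef_rot: [[0.002, 0.998, -0.064], [0.0, -0.064, -0.998], [-1.0, 0.002, -0.0]]
force: [-0.3, 0.2, 0.4]
gripper_width: 0.0002
```

```bash
python3 u.py -133,.067 -140,.067 -147,.067 -154,.067 -160,.067; python3 - <<'E'
from h import *
s=arm.read_state();d=get_image("wrist"); cv2.imwrite("pics/w9.png",cv2.resize(d["frame"][:,:,::-1],(768,576)))
E
```

```text
t 10.38 corner {1: (-126.2, 66.3), -1: (-128.6, 97.4)} yaw -93.7 p [0.4705, 0.1497, 0.0945] F [-0.3, 0.2, 0.4] w 0.0002 j6 1.94
[0.075, -0.0, -0.002, 0.0005, -0.0076, -0.0048, -1]
[0.197, -0.0, -0.002, 0.0005, -0.0149, -0.0118, -1]
[0.32, -0.001, -0.002, 0.0005, -0.0213, -0.0196, -1]
[0.442, -0.001, -0.002, 0.0005, -0.0267, -0.0281, -1]
[0.546, -0.001, -0.002, 0.0005, -0.0305, -0.0359, -1]
```

View pics/w9.png

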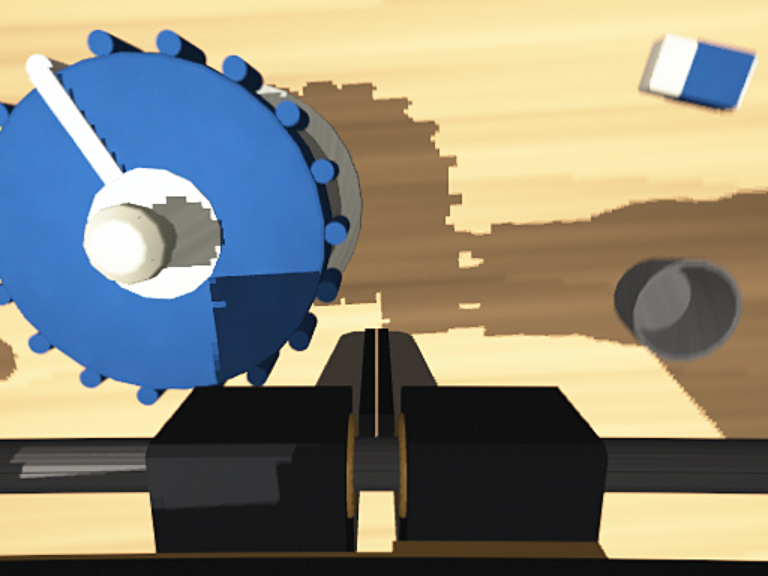

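```bash
python3 - <<'E'
from h import *
s=arm.read_state();d=get_image("wrist")
def A(u,v,z):
    p=atz(d,(u+.5)/1.5-.5,(v+.5)/1.5-.5,z,s)[:2]-AX; return np.round([np.degrees(np.arctan2(p[1],p[0])),np.hypot(*p)*1e3],1)
for p in [(38,66),(112,175),(100,42),(169,42),(236,68),(290,113),(323,171),(337,231)]: print(A(*p,.1127),A(*p,.107))
E
```

```text
[26.2 53.2] [28.9 55.8]
[28.7 19.4] [35.6 21. ]
[ 5.5 52.9] [ 8.3 54.6]
[-15.1  53.3] [-12.6  54.1]
[-35.8  53.7] [-33.9  53.8]
[-55.9  54.6] [-54.8  54.2]
[-75.5  54.8] [-75.4  54.2]
[-94.5  55.7] [-95.3  55.2]
```

Call:
jog_arm --pt "0.075 0 -0.002 0.0005 -0.0076 -0.0048 -1" --pt "0.197 0 -0.002 0.0005 -0.0149 -0.0118 -1" --pt "0.32 0 -0.002 0.0005 -0.0213 -0.0196 -1" --pt "0.442 0 -0.002 0.0005 -0.0267 -0.0281 -1" --pt "0.55 0 -0.002 0.0005 -0.0307 -0.0363 -1"

```text
clock: 10.9
position: [0.4421, 0.1883, 0.0943]
eef_rot: [[-0.0, 0.817, -0.576], [0.001, -0.576, -0.817], [-1.0, -0.001, -0.001]]
force: [0.6, -0.4, -0.1]
gripper_width: 0.0005
```

```bash
python3 u.py -162,.0665 -162,.0605  -162,.0545 -160,.0545 -156,.0545
```

```text
t 10.9 corner {1: (-160.7, 67.1), -1: (-162.1, 98.3)} yaw -125.2 p [0.4421, 0.1883, 0.0943] F [0.6, -0.4, -0.1] w 0.0005 j6 2.58
[0.031, -0.001, 0.001, 0.0003, -0.0012, -0.0017, -1]
[0.031, -0.001, 0.001, 0.0003, 0.0024, -0.0065, -1]
[0.031, -0.001, 0.001, 0.0003, 0.006, -0.0113, -1]
[-0.004, -0.001, 0.001, 0.0003, 0.0079, -0.0099, -1]
[-0.073, -0.001, 0.001, 0.0003, 0.012, -0.0071, -1]
```

Call:
jog_arm --pt "0.031 0 0.001 0.0003 -0.0012 -0.0017 -1" --pt "0.031 0 0.001 0.0003 0.0024 -0.0065 -1" --pt "0.031 0 0.001 0.0003 0.006 -0.0113 -1" --pt "-0.004 0 0.001 0.0003 0.0079 -0.0099 -1" --pt "-0.073 0 0.001 0.0003 0.012 -0.0071 -1"

```text
clock: 11.32
position: [0.4572, 0.1873, 0.0941]
eef_rot: [[0.001, 0.859, -0.513], [0.001, -0.513, -0.859], [-1.0, 0.001, -0.001]]
force: [-1.9, 2.5, 0.4]
gripper_width: 0.0007
```

```bash
python3 n.py -156 6.6 5 .0545; python3 - <<'E'
from h import *
s=arm.read_state();d=get_image("wrist"); cv2.imwrite("pics/w10.png",cv2.resize(d["frame"][:,:,::-1],(768,576)))
E
```

```text
t 11.32 corner {1: (-155.6, 53.3), -1: (-157.5, 84.5)} yaw -120.8 p [0.4572, 0.1873, 0.0941] F [-1.9, 2.5, 0.4] w 0.0007 j6 2.49
[-0.112, -0.001, -0.001, 0.0011, 0.0058, 0.0051, -1]
[-0.228, -0.001, -0.001, 0.0011, 0.013, 0.0087, -1]
[-0.343, -0.001, -0.001, 0.0011, 0.0206, 0.0114, -1]
[-0.458, -0.001, -0.001, 0.0011, 0.0284, 0.0133, -1]
[-0.573, -0.001, -0.001, 0.0011, 0.0365, 0.0142, -1]
```

View pics/w10.png

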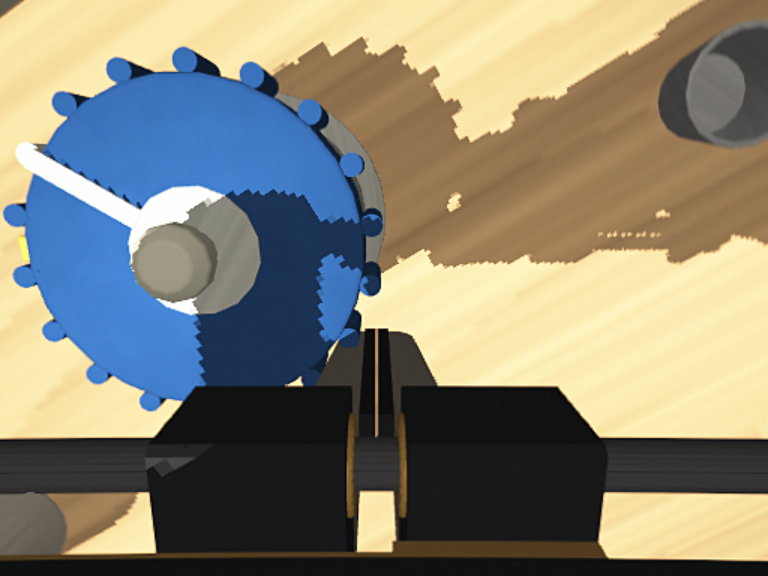

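Call:
jog_arm --pt "-0.112 0 -0.001 0.0011 0.0058 0.0051 -1" --pt "-0.228 0 -0.001 0.0011 0.013 0.0087 -1" --pt "-0.343 0 -0.001 0.0011 0.0206 0.0114 -1" --pt "-0.458 0 -0.001 0.0011 0.0284 0.0133 -1" --pt "-0.573 0 -0.001 0.0011 0.0365 0.0142 -1"

```text
clock: 11.78
position: [0.482, 0.1554, 0.093]
eef_rot: [[-0.001, 0.999, 0.046], [0.001, 0.046, -0.999], [-1.0, -0.001, -0.001]]
force: [-1.4, 1.6, 2.1]
gripper_width: 0.0003
```

```bash
python3 n.py -123 6.6 5 .0545
```

```text
t 11.78 corner {1: (-121.9, 55.0), -1: (-123.8, 86.1)} yaw -87.3 p [0.482, 0.1554, 0.093] F [-1.4, 1.6, 2.1] w 0.0003 j6 1.83
[-0.104, -0.001, 0.001, -0.0, 0.006, 0.0033, -1]
[-0.219, -0.001, 0.001, -0.0, 0.0132, 0.007, -1]
[-0.334, -0.001, 0.001, -0.0, 0.0208, 0.0098, -1]
[-0.449, -0.001, 0.001, -0.0, 0.0286, 0.0117, -1]
[-0.565, -0.001, 0.001, -0.0, 0.0366, 0.0126, -1]
```

Call:
jog_arm --pt "-0.104 0 0.001 0 0.006 0.0033 -1" --pt "-0.219 0 0.001 0 0.0132 0.007 -1" --pt "-0.334 0 0.001 0 0.0208 0.0098 -1" --pt "-0.449 0 0.001 0 0.0286 0.0117 -1" --pt "-0.565 0 0.001 0 0.0366 0.0126 -1"

```text
clock: 12.2
position: [0.5195, 0.1435, 0.0929]
eef_rot: [[-0.001, 0.816, 0.578], [0.0, 0.578, -0.816], [-1.0, -0.001, -0.001]]
force: [-2.9, -1.4, 1.6]
gripper_width: 0.0007
```

```bash
python3 n.py -90 6.6 5 .0545
```

```text
t 12.2 corner {1: (-89.7, 55.4), -1: (-91.5, 86.6)} yaw -54.7 p [0.5195, 0.1435, 0.0929] F [-2.9, -1.4, 1.6] w 0.0007 j6 1.22
[-0.109, -0.001, 0.001, -0.0001, 0.007, 0.0035, -1]
[-0.225, -0.001, 0.001, -0.0002, 0.0142, 0.0071, -1]
[-0.34, -0.001, 0.001, -0.0002, 0.0218, 0.0098, -1]
[-0.455, -0.001, 0.001, -0.0002, 0.0297, 0.0117, -1]
[-0.57, -0.001, 0.001, -0.0002, 0.0377, 0.0126, -1]
```

Call:
jog_arm --pt "-0.109 0 0.001 0 0.007 0.0035 -1" --pt "-0.225 0 0.001 0 0.0142 0.0071 -1" --pt "-0.34 0 0.001 0 0.0218 0.0098 -1" --pt "-0.455 0 0.001 0 0.0297 0.0117 -1" --pt "-0.57 0 0.001 0 0.0377 0.0126 -1"

```text
clock: 12.62
position: [0.5584, 0.1542, 0.0928]
eef_rot: [[-0.001, 0.37, 0.929], [0.0, 0.929, -0.37], [-1.0, -0.0, -0.001]]
force: [-2.5, -2.8, 2.0]
gripper_width: 0.0005
```

```bash
python3 n.py -57 6.6 5 .0545
```

```text
t 12.62 corner {1: (-56.8, 55.7), -1: (-58.5, 86.9)} yaw -21.7 p [0.5584, 0.1542, 0.0928] F [-2.5, -2.8, 2.0] w 0.0005 j6 0.65
[-0.11, -0.001, 0.0, -0.0002, 0.0073, 0.0033, -1]
[-0.225, -0.001, 0.0, -0.0002, 0.0145, 0.0069, -1]
[-0.341, -0.001, 0.0, -0.0002, 0.0221, 0.0096, -1]
[-0.456, -0.001, 0.0, -0.0002, 0.0299, 0.0115, -1]
[-0.571, -0.001, 0.0, -0.0002, 0.0379, 0.0124, -1]
```

Call:
jog_arm --pt "-0.11 0 0 0 0.0073 0.003 -1" --pt "-0.225 0 0 0 0.0147 0.0065 -1" --pt "-0.341 0 0 0 0.0223 0.0092 -1" --pt "-0.456 0 0 0 0.0302 0.011 -1" --pt "-0.571 0 0 0 0.0383 0.012 -1"

```text
clock: 13.03
position: [0.5852, 0.1846, 0.093]
eef_rot: [[-0.0, -0.196, 0.981], [-0.001, 0.981, 0.196], [-1.0, -0.001, -0.001]]
force: [0.0, -2.7, 1.8]
gripper_width: 0.0006
```

```bash
python3 n.py -24 6.6 5 .054
```

```text
t 13.03 corner {1: (-23.8, 55.7), -1: (-25.5, 86.9)} yaw 11.3 p [0.5852, 0.1846, 0.093] F [0.0, -2.7, 1.8] w 0.0006 j6 0.11
[-0.11, -0.001, 0.001, 0.0, 0.0075, 0.0028, -1]
[-0.225, -0.001, 0.001, 0.0, 0.0146, 0.0064, -1]
[-0.34, -0.001, 0.001, 0.0, 0.0222, 0.0091, -1]
[-0.455, -0.001, 0.001, 0.0, 0.03, 0.0109, -1]
[-0.571, -0.001, 0.0, 0.0, 0.0379, 0.0119, -1]
```

Call:
jog_arm --pt "-0.11 0 0 0 0.0075 0.0026 -1" --pt "-0.225 0 0 0 0.0147 0.0062 -1" --pt "-0.34 0 0 0 0.0223 0.0089 -1" --pt "-0.455 0 0 0 0.0301 0.0107 -1" --pt "-0.571 0 0 0 0.038 0.0117 -1"

```text
clock: 13.45
position: [0.591, 0.2238, 0.0933]
eef_rot: [[0.001, -0.699, 0.715], [-0.001, 0.715, 0.699], [-1.0, -0.002, -0.0]]
force: [1.1, -2.4, 2.3]
gripper_width: 0.0005
```

```bash
python3 n.py 9 6.6 5 .054
```

```text
t 13.45 corner {1: (8.3, 55.5), -1: (7.0, 86.7)} yaw 44.3 p [0.591, 0.2238, 0.0933] F [1.1, -2.4, 2.3] w 0.0005 j6 -0.41
[-0.109, -0.0, 0.002, 0.0003, 0.008, 0.0035, -1]
[-0.225, -0.0, 0.002, 0.0003, 0.0152, 0.0071, -1]
[-0.34, -0.0, 0.002, 0.0003, 0.0227, 0.0098, -1]
[-0.455, -0.0, 0.002, 0.0003, 0.0305, 0.0116, -1]
[-0.57, -0.001, 0.002, 0.0003, 0.0385, 0.0126, -1]
```

Call:
jog_arm --pt "-0.109 0 0.002 0.0003 0.008 0.003 -1" --pt "-0.225 0 0.002 0.0003 0.0152 0.0066 -1" --pt "-0.34 0 0.002 0.0003 0.0227 0.0093 -1" --pt "-0.455 0 0.002 0.0003 0.0305 0.0111 -1" --pt "-0.57 0 0.002 0.0003 0.0387 0.0121 -1"

```text
clock: 13.87
position: [0.5746, 0.26, 0.0935]
eef_rot: [[0.002, -0.976, 0.22], [0.0, 0.22, 0.976], [-1.0, -0.002, 0.0]]
force: [1.6, -1.6, 1.3]
gripper_width: 0.0006
```

```bash
python3 n.py 42 6.6 5 .054; python3 - <<'E'
from h import *
s=arm.read_state();d=get_image("wrist"); cv2.imwrite("pics/w11.png",cv2.resize(d["frame"][:,:,::-1],(768,576)))
E
```

```text
t 13.87 corner {1: (40.8, 55.1), -1: (39.6, 86.3)} yaw 77.3 p [0.5746, 0.26, 0.0935] F [1.6, -1.6, 1.3] w 0.0006 j6 -0.93
[-0.11, 0.0, 0.002, 0.0005, 0.0082, 0.0041, -1]
[-0.225, 0.0, 0.002, 0.0005, 0.0154, 0.0077, -1]
[-0.34, 0.0, 0.002, 0.0005, 0.0229, 0.0104, -1]
[-0.455, 0.0, 0.002, 0.0005, 0.0307, 0.0122, -1]
[-0.571, -0.0, 0.002, 0.0004, 0.0387, 0.0131, -1]
```

View pics/w11.png

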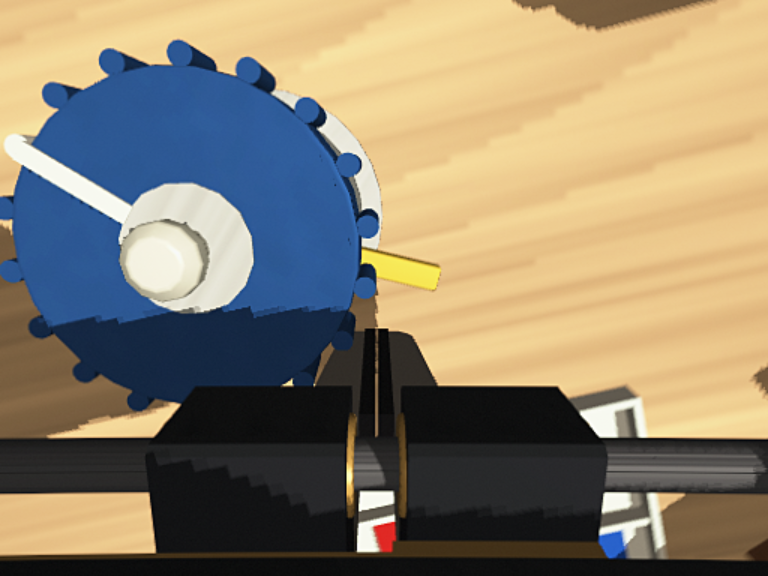

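Call:
jog_arm --pt "-0.11 0 0.002 0.0005 0.0082 0.0038 -1" --pt "-0.225 0 0.002 0.0005 0.0154 0.0074 -1" --pt "-0.34 0 0.002 0.0005 0.0229 0.0101 -1" --pt "-0.455 0 0.002 0.0005 0.0307 0.0119 -1" --pt "-0.571 0 0.002 0.0005 0.0387 0.0128 -1"

```text
clock: 14.33
position: [0.5404, 0.2821, 0.0935]
eef_rot: [[0.002, -0.936, -0.352], [0.001, -0.352, 0.936], [-1.0, -0.003, 0.0]]
force: [2.8, 0.4, 1.8]
gripper_width: 0.0002
```

```bash
python3 n.py 75 6.6 5 .0545
```

```text
t 14.33 corner {1: (74.4, 54.9), -1: (73.1, 86.1)} yaw 110.6 p [0.5404, 0.2821, 0.0935] F [2.8, 0.4, 1.8] w 0.0002 j6 -1.45
[-0.104, 0.0, 0.003, 0.0005, 0.0073, 0.0044, -1]
[-0.219, 0.0, 0.003, 0.0005, 0.0145, 0.008, -1]
[-0.334, -0.0, 0.003, 0.0005, 0.022, 0.0108, -1]
[-0.45, -0.0, 0.003, 0.0005, 0.0299, 0.0127, -1]
[-0.565, -0.0, 0.003, 0.0004, 0.0379, 0.0137, -1]
```

Call:
jog_arm --pt "-0.104 0 0.003 0.0005 0.0073 0.0044 -1" --pt "-0.219 0 0.003 0.0005 0.0145 0.008 -1" --pt "-0.334 0 0.003 0.0005 0.022 0.0108 -1" --pt "-0.45 0 0.003 0.0005 0.0299 0.0127 -1" --pt "-0.565 0 0.003 0.0005 0.0379 0.0137 -1"

```text
clock: 14.75
position: [0.5018, 0.2824, 0.0936]
eef_rot: [[0.003, -0.6, -0.8], [0.001, -0.8, 0.6], [-1.0, -0.003, -0.001]]
force: [2.0, 2.8, 2.2]
gripper_width: 0.0006
```

```bash
python3 n.py 108 6.6 5 .055
```

```text
t 14.75 corner {1: (106.0, 54.8), -1: (105.0, 86.0)} yaw 143.2 p [0.5018, 0.2824, 0.0936] F [2.0, 2.8, 2.2] w 0.0006 j6 -1.99
[-0.113, -0.001, 0.003, 0.0006, 0.0082, 0.0057, -1]
[-0.228, -0.002, 0.003, 0.0006, 0.0155, 0.0093, -1]
[-0.343, -0.002, 0.003, 0.0006, 0.0231, 0.012, -1]
[-0.458, -0.002, 0.002, 0.0005, 0.0311, 0.0139, -1]
[-0.573, -0.002, 0.002, 0.0005, 0.0391, 0.0148, -1]
```

Call:
jog_arm --pt "-0.113 0 0.003 0.0006 0.008 0.0057 -1" --pt "-0.228 0 0.003 0.0006 0.0155 0.0093 -1" --pt "-0.343 0 0.003 0.0006 0.0231 0.012 -1" --pt "-0.458 0 0.002 0.0005 0.0311 0.0139 -1" --pt "-0.573 0 0.002 0.0005 0.0391 0.0148 -1"

```text
clock: 15.17
position: [0.4674, 0.2608, 0.0936]
eef_rot: [[0.003, -0.068, -0.998], [0.002, -0.998, 0.068], [-1.0, -0.002, -0.003]]
force: [-1.0, 4.8, 3.2]
gripper_width: 0.0007
```

```bash
python3 n.py 141 4 2 .055;  python3 - <<'E'
from h import *
s=arm.read_state();d=get_image("wrist"); cv2.imwrite("pics/w12.png",cv2.resize(d["frame"][:,:,::-1],(768,576)))
E
```

```text
t 15.17 corner {1: (139.7, 54.8), -1: (138.4, 86.0)} yaw 176.1 p [0.4674, 0.2608, 0.0936] F [-1.0, 4.8, 3.2] w 0.0007 j6 -2.57
[-0.068, -0.003, 0.002, 0.0006, 0.005, 0.0036, -1]
[-0.138, -0.003, 0.002, 0.0006, 0.0093, 0.0061, -1]
```

View pics/w12.png

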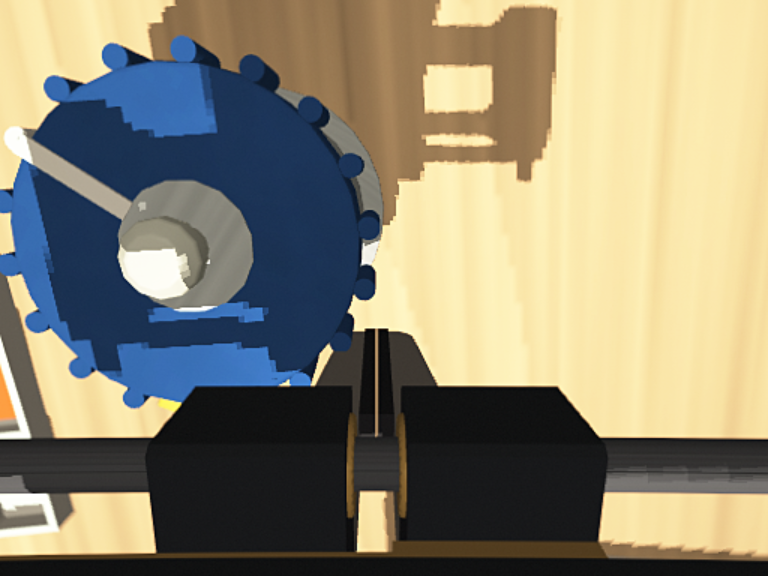

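```bash
python3 u.py 138,.060 137,.067 130,.067 123,.067 116,.067
```

```text
t 15.22 corner {1: (141.4, 54.9), -1: (139.7, 86.1)} yaw 176.6 p [0.4662, 0.2595, 0.0934] F [-0.9, 1.8, 2.1] w 0.0004 j6 -2.58
[0.063, -0.002, 0.001, -0.0006, -0.0065, 0.0013, -1]
[0.081, -0.002, 0.001, -0.0006, -0.012, 0.0059, -1]
[0.203, -0.002, 0.001, -0.0006, -0.0192, -0.0011, -1]
[0.325, -0.002, 0.001, -0.0006, -0.0256, -0.009, -1]
[0.447, -0.002, 0.001, -0.0006, -0.0309, -0.0175, -1]
```

Call:
jog_arm --pt "0.03 0 0 -0.0006 -0.005 0.0025 -1" --pt "0.081 0 0 -0.0006 -0.012 0.0059 -1" --pt "0.203 0 0 -0.0006 -0.0192 -0.0011 -1" --pt "0.325 0 0 -0.0006 -0.0256 -0.009 -1" --pt "0.447 0 0 -0.0006 -0.0309 -0.0175 -1"

```text
clock: 15.63
position: [0.4864, 0.2895, 0.094]
eef_rot: [[0.002, -0.495, -0.869], [0.0, -0.869, 0.495], [-1.0, -0.001, -0.002]]
force: [-0.3, 0.1, -0.7]
gripper_width: -0.0
```

Call:
jog_arm --pt "0.122 0 0.001 0.0003 -0.0078 -0.0064 -1" --pt "0.244 0 0.001 0.0003 -0.0147 -0.0137 -1" --pt "0.367 0 0.001 0.0003 -0.0208 -0.0218 -1" --pt "0.489 0 0.001 0.0003 -0.0257 -0.0306 -1" --pt "0.611 0 0.001 0.0003 -0.0296 -0.0399 -1"

```text
clock: 16.05
position: [0.537, 0.2955, 0.0936]
eef_rot: [[0.001, -0.909, -0.418], [-0.001, -0.418, 0.909], [-1.0, -0.001, -0.001]]
force: [0.3, 0.6, -0.1]
gripper_width: 0.0004
```

```bash
python3 u.py 73,.067 66,.067 59,.067 52,.067 45,.067
```

```text
t 16.05 corner {1: (79.3, 67.1), -1: (77.9, 98.2)} yaw 114.7 p [0.537, 0.2955, 0.0936] F [0.3, 0.6, -0.1] w 0.0004 j6 -1.5
[0.117, -0.001, 0.001, -0.0003, -0.0071, -0.0059, -1]
[0.239, -0.001, 0.001, -0.0003, -0.0141, -0.0131, -1]
[0.361, -0.001, 0.001, -0.0003, -0.0201, -0.0212, -1]
[0.483, -0.001, 0.001, -0.0003, -0.0251, -0.0299, -1]
[0.605, -0.001, 0.001, -0.0003, -0.0291, -0.0392, -1]
```

Call:
jog_arm --pt "0.117 0 0.001 -0.0003 -0.0071 -0.0059 -1" --pt "0.239 0 0.001 -0.0003 -0.0141 -0.0131 -1" --pt "0.361 0 0.001 -0.0003 -0.0201 -0.0212 -1" --pt "0.483 0 0.001 -0.0003 -0.0251 -0.0299 -1" --pt "0.605 0 0.001 -0.0003 -0.0291 -0.0392 -1"

```text
clock: 16.47
position: [0.5811, 0.2715, 0.0938]
eef_rot: [[0.0, -0.983, 0.185], [-0.001, 0.185, 0.983], [-1.0, -0.001, -0.001]]
force: [-0.3, 0.8, 0.7]
gripper_width: 0.0009
```

```bash
python3 u.py 38,.067 31,.067 24,.067 17,.067 17,.067; python3 - <<'E'
from h import *
s=arm.read_state();d=get_image("wrist"); cv2.imwrite("pics/w13.png",cv2.resize(d["frame"][:,:,::-1],(768,576)))
E
```

```text
t 16.47 corner {1: (44.1, 67.6), -1: (42.7, 98.8)} yaw 79.4 p [0.5811, 0.2715, 0.0938] F [-0.3, 0.8, 0.7] w 0.0009 j6 -0.95
[0.111, -0.001, 0.001, -0.0002, -0.0065, -0.0061, -1]
[0.233, -0.001, 0.001, -0.0002, -0.0136, -0.0133, -1]
[0.355, -0.001, 0.001, -0.0002, -0.0197, -0.0213, -1]
[0.477, -0.001, 0.001, -0.0002, -0.0247, -0.0301, -1]
[0.477, -0.001, 0.001, -0.0002, -0.0247, -0.0301, -1]
```

View pics/w13.png

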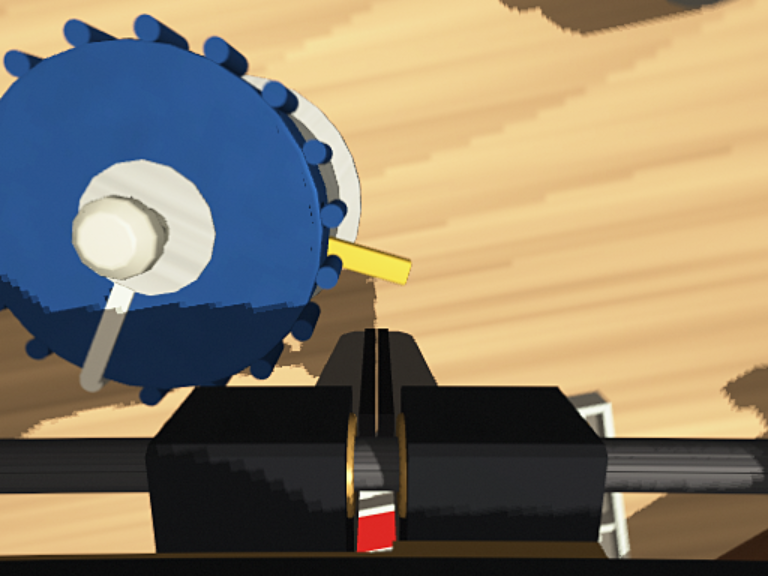

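Call:
jog_arm --pt "0.111 0 0.001 0 -0.0065 -0.0061 -1" --pt "0.233 0 0.001 0 -0.0136 -0.0133 -1" --pt "0.355 0 0.001 0 -0.0197 -0.0213 -1" --pt "0.477 0 0.001 0 -0.0247 -0.0301 -1" --pt "0.477 0 0.001 0 -0.0247 -0.0301 -1"

```text
clock: 16.93
position: [0.6015, 0.2346, 0.0937]
eef_rot: [[0.0, -0.778, 0.628], [-0.001, 0.628, 0.778], [-1.0, -0.001, -0.001]]
force: [0.5, -0.1, 0.0]
gripper_width: 0.0005
```

```bash
python3 u.py 17,.0605 17,.0545 19,.0545 22,.0545 26,.0545; python3 - <<'E'
from h import *
s=arm.read_state();d=get_image("wrist"); cv2.imwrite("pics/w14.png",cv2.resize(d["frame"][:,:,::-1],(768,576)))
E
```

```text
t 16.93 corner {1: (14.5, 67.8), -1: (13.5, 99.0)} yaw 51.1 p [0.6015, 0.2346, 0.0937] F [0.5, -0.1, 0.0] w 0.0005 j6 -0.52
[-0.016, -0.001, 0.001, -0.0003, 0.0067, -0.0042, -1]
[-0.016, -0.001, 0.001, -0.0003, 0.01, -0.0092, -1]
[-0.051, -0.001, 0.001, -0.0003, 0.0121, -0.0078, -1]
[-0.103, -0.001, 0.001, -0.0003, 0.0152, -0.0059, -1]
[-0.173, -0.001, 0.001, -0.0003, 0.0195, -0.0036, -1]
```

View pics/w14.png

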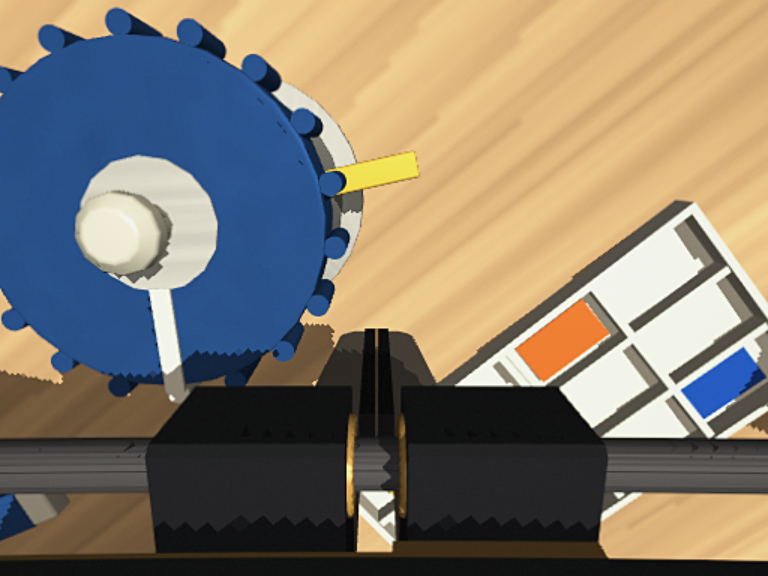

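Call:
jog_arm --pt "-0.016 0 0.001 0 0.0055 -0.0042 -1" --pt "-0.016 0 0.001 0 0.009 -0.0092 -1" --pt "-0.051 0 0.001 0 0.0121 -0.0078 -1" --pt "-0.103 0 0.001 0 0.0152 -0.0059 -1" --pt "-0.173 0 0.001 0 0.0195 -0.0036 -1"

```text
clock: 17.4
position: [0.5829, 0.2447, 0.0938]
eef_rot: [[-0.001, -0.881, 0.474], [-0.001, 0.474, 0.881], [-1.0, -0.0, -0.001]]
force: [2.3, -1.6, 0.2]
gripper_width: 0.0008
```

```bash
python3 n.py 26 6.4 5 .054; python3 - <<'E'
from h import *
s=arm.read_state();d=get_image("wrist"); cv2.imwrite("pics/w15.png",cv2.resize(d["frame"][:,:,::-1],(768,576)))
E
```

```text
t 17.4 corner {1: (26.9, 53.7), -1: (25.1, 84.9)} yaw 61.7 p [0.5829, 0.2447, 0.0938] F [2.3, -1.6, 0.2] w 0.0008 j6 -0.68
[-0.099, -0.001, -0.0, 0.0008, 0.0054, 0.0039, -1]
[-0.211, -0.001, -0.0, 0.0008, 0.0124, 0.0074, -1]
[-0.322, -0.001, -0.0, 0.0008, 0.0196, 0.0102, -1]
[-0.434, -0.001, -0.0, 0.0008, 0.0271, 0.0121, -1]
[-0.546, -0.001, -0.0, 0.0008, 0.0348, 0.0132, -1]
```

View pics/w15.png

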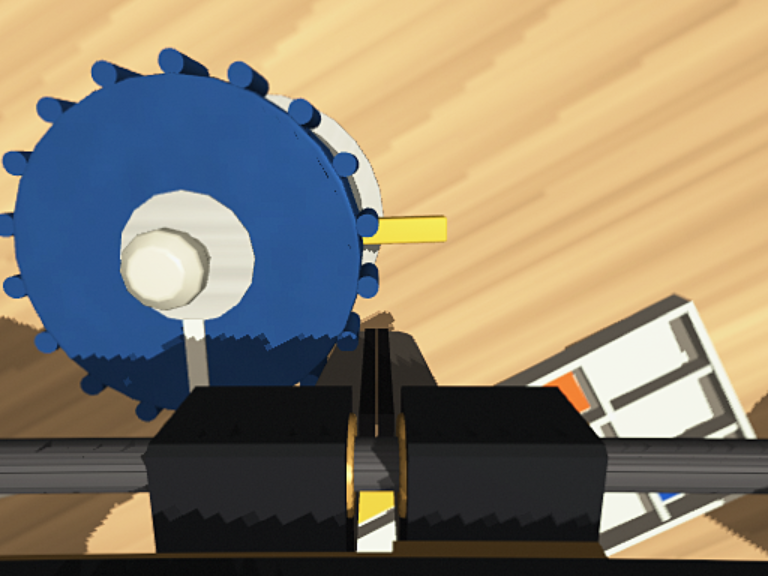

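Call:
jog_arm --pt "-0.099 0 0 0.0008 0.0054 0.0039 -1" --pt "-0.211 0 0 0.0008 0.0124 0.0074 -1" --pt "-0.322 0 0 0.0008 0.0196 0.0102 -1" --pt "-0.434 0 0 0.0008 0.0271 0.0121 -1" --pt "-0.546 0 0 0.0008 0.0348 0.0132 -1"

```text
clock: 17.87
position: [0.5578, 0.2739, 0.0932]
eef_rot: [[0.0, -0.998, -0.065], [-0.001, -0.065, 0.998], [-1.0, -0.0, -0.001]]
force: [2.6, -1.6, -0.2]
gripper_width: 0.0002
```

```bash
python3 n.py 58 6.4 5 .0545
```

```text
t 17.87 corner {1: (59.1, 54.6), -1: (57.2, 85.7)} yaw 93.7 p [0.5578, 0.2739, 0.0932] F [2.6, -1.6, -0.2] w 0.0002 j6 -1.18
[-0.099, -0.001, 0.0, 0.0002, 0.0056, 0.0036, -1]
[-0.211, -0.001, 0.0, 0.0002, 0.0125, 0.0071, -1]
[-0.322, -0.001, 0.0, 0.0002, 0.0199, 0.0099, -1]
[-0.434, -0.001, -0.0, 0.0002, 0.0274, 0.0119, -1]
[-0.546, -0.001, -0.0, 0.0002, 0.0352, 0.0129, -1]
```

Call:
jog_arm --pt "-0.099 0 0 0.0002 0.0056 0.0036 -1" --pt "-0.211 0 0 0.0002 0.0125 0.0071 -1" --pt "-0.322 0 0 0.0002 0.0199 0.0099 -1" --pt "-0.434 0 0 0.0002 0.0274 0.0119 -1" --pt "-0.546 0 0 0.0002 0.0352 0.0129 -1"

```text
clock: 18.28
position: [0.5216, 0.2852, 0.0934]
eef_rot: [[0.002, -0.815, -0.579], [-0.0, -0.579, 0.815], [-1.0, -0.001, -0.001]]
force: [1.4, -0.4, -0.7]
gripper_width: 0.0003
```

```bash
python3 n.py 90 4.4 5 .055
```

```text
t 18.28 corner {1: (90.1, 55.2), -1: (88.4, 86.4)} yaw 125.4 p [0.5216, 0.2852, 0.0934] F [1.4, -0.4, -0.7] w 0.0003 j6 -1.69
[-0.07, -0.001, 0.001, 0.0004, 0.0045, 0.0028, -1]
[-0.147, -0.001, 0.001, 0.0004, 0.0092, 0.0055, -1]
[-0.223, -0.001, 0.001, 0.0004, 0.014, 0.0078, -1]
[-0.3, -0.001, 0.001, 0.0004, 0.0191, 0.0098, -1]
[-0.377, -0.001, 0.001, 0.0004, 0.0243, 0.0113, -1]
```

Call:
jog_arm --pt "-0.07 0 0.001 0.0004 0.0045 0.0025 -1" --pt "-0.147 0 0.001 0.0004 0.0092 0.0052 -1" --pt "-0.223 0 0.001 0.0004 0.014 0.0075 -1" --pt "-0.3 0 0.001 0.0004 0.0191 0.0095 -1" --pt "-0.377 0 0.001 0.0004 0.0243 0.011 -1"

```text
clock: 18.7
position: [0.4954, 0.2809, 0.0934]
eef_rot: [[0.003, -0.54, -0.841], [0.0, -0.841, 0.54], [-1.0, -0.002, -0.002]]
force: [1.9, 1.3, 1.6]
gripper_width: 0.0008
```

```bash
python3 u.py 115,.0545 ; python3 - <<'E'
from h import *
s=arm.read_state();d=get_image("wrist"); cv2.imwrite("pics/w16.png",cv2.resize(d["frame"][:,:,::-1],(768,576)))
d=get_image("top"); crop(d,130,180,90,70,8,"pics/t16.png")
d=get_image("scene"); crop(d,300,145,75,75,8,"pics/s16.png")
E
```

```text
t 18.7 corner {1: (111.6, 55.4), -1: (110.1, 86.6)} yaw 147.3 p [0.4954, 0.2809, 0.0934] F [1.9, 1.3, 1.6] w 0.0008 j6 -2.06
[-0.047, -0.002, 0.002, -0.0006, 0.0038, 0.0015, -1]
```

View pics/w16.png

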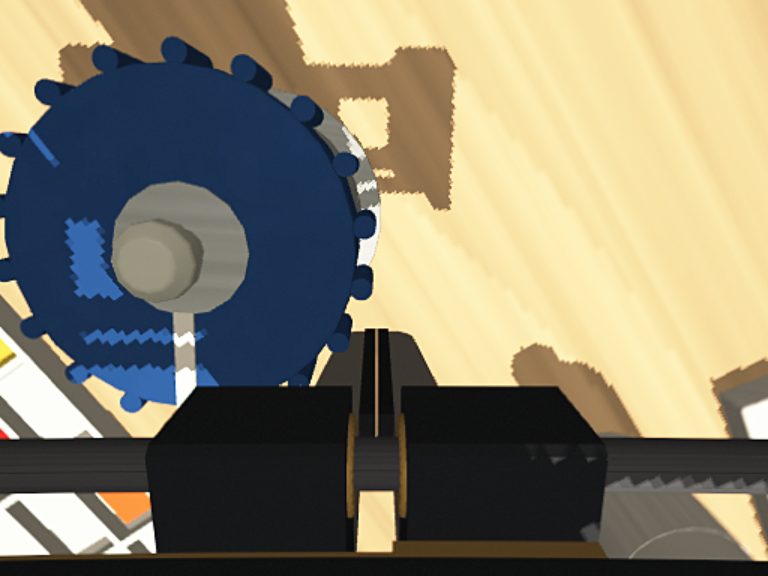

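View pics/t16.png

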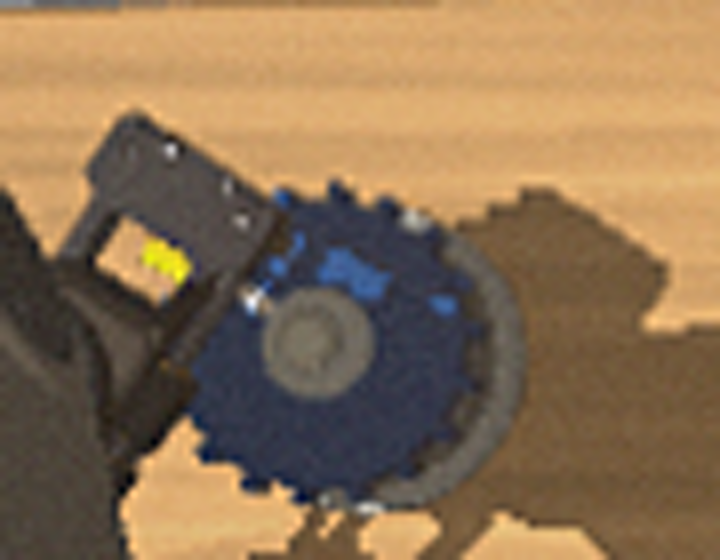

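View pics/s16.png

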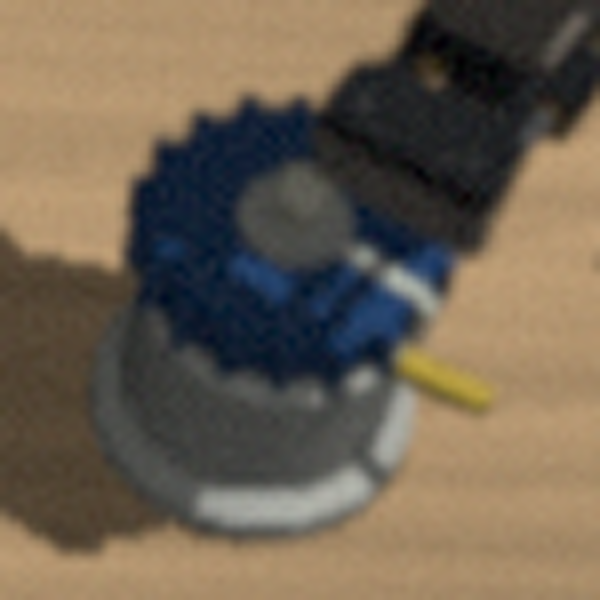

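```bash
python3 - <<'E'
from h import *
d=get_image("scene"); S=lambda x,y:(300+(x+.5)/8-.5,145+(y+.5)/8-.5)
def dirn(a,b,z): 
    p=atz(d,*S(*a),z);q=atz(d,*S(*b),z); v=q-p; return round(np.degrees(np.arctan2(v[1],v[0])),1),np.round(q[:2],4)
print(dirn((358,252),(435,299),.1168),dirn((405,364),(486,399),.07))
q=atz(d,*S(437,300),.1168)[:2]-AX; print(np.degrees(np.arctan2(q[1],q[0])),np.hypot(*q))
q=q+AX-[.5234,.213]; print(np.degrees(np.arctan2(q[1],q[0])),np.hypot(*q))
s=arm.read_state();d=get_image("wrist");S=lambda u,v:((u+.5)/1.5-.5,(v+.5)/1.5-.5)
print(dirn((184,316),(187,400),.1168))
E
```

```text
(np.float64(54.7), array([0.5527, 0.2596])) (np.float64(65.0), array([0.5608, 0.2857]))
54.537632046284145 0.056148250637032944
57.85954713750744 0.055781235989898245Traceback (most recent call last):
  File "<stdin>", line 9, in <module>
  File "<stdin>", line 4, in dirn
  File "h.py", line 11, in atz
    o,r=ray(d,u,v,s); return o+r*(z-o[2])/r[2]
        ~~~^^^^^^^^^
  File "h.py", line 8, in ray
    T=d["T_tool_cam"]; R=np.array(s["eef_rot"]);
                                  ~^^^^^^^^^^^
TypeError: 'NoneType' object is not subscriptable
```

```bash
python3 u.py 114,.0545 116,.0545 118,.0545 118,.0545 118,.0545
```

```text
t 18.95 corner {1: (112.1, 55.0), -1: (110.3, 86.1)} yaw 146.9 p [0.4952, 0.2803, 0.093] F [-0.4, -0.2, -0.5] w 0.0002 j6 -2.05
[-0.037, -0.001, -0.0, -0.001, 0.0022, 0.001, -1]
[-0.072, -0.001, -0.0, -0.001, 0.0043, 0.0023, -1]
[-0.107, -0.001, -0.0, -0.001, 0.0064, 0.0036, -1]
[-0.107, -0.001, -0.0, -0.001, 0.0064, 0.0036, -1]
[-0.107, -0.001, -0.0, -0.001, 0.0064, 0.0036, -1]
```

Call:
jog_arm --pt "-0.037 0 0 -0.001 0.0022 0.001 -1" --pt "-0.072 0 0 -0.001 0.0043 0.0023 -1" --pt "-0.1 0 0 -0.001 0.0058 0.0033 -1" --pt "-0.1 0 0 -0.001 0.0058 0.0033 -1" --pt "-0.1 0 0 -0.001 0.0058 0.0033 -1"

```text
clock: 19.37
position: [0.4893, 0.2775, 0.0939]
eef_rot: [[0.001, -0.462, -0.887], [-0.0, -0.887, 0.462], [-1.0, 0.0, -0.001]]
force: [-0.1, 1.8, -0.5]
gripper_width: 0.0007
```

```bash
python3 u.py 115,.0545 114,.060 113,.067 106,.075,.12 99,.075,.15; python3 - <<'E'
from h import *
d=get_image("scene"); crop(d,300,145,75,75,8,"pics/s17.png")
E
```

```text
t 19.37 corner {1: (117.3, 54.7), -1: (115.6, 85.9)} yaw 152.5 p [0.4893, 0.2775, 0.0939] F [-0.1, 1.8, -0.5] w 0.0007 j6 -2.15
[0.044, -0.001, 0.0, -0.0, -0.0022, -0.002, -1]
[0.061, -0.001, 0.0, -0.0001, -0.0065, 0.0016, -1]
[0.078, -0.001, 0.0, -0.0001, -0.012, 0.0061, -1]
[0.201, -0.001, 0.0, -0.0261, -0.0251, 0.0046, -1]
[0.323, -0.001, 0.0, -0.056, -0.032, -0.004, -1]
```

View pics/s17.png

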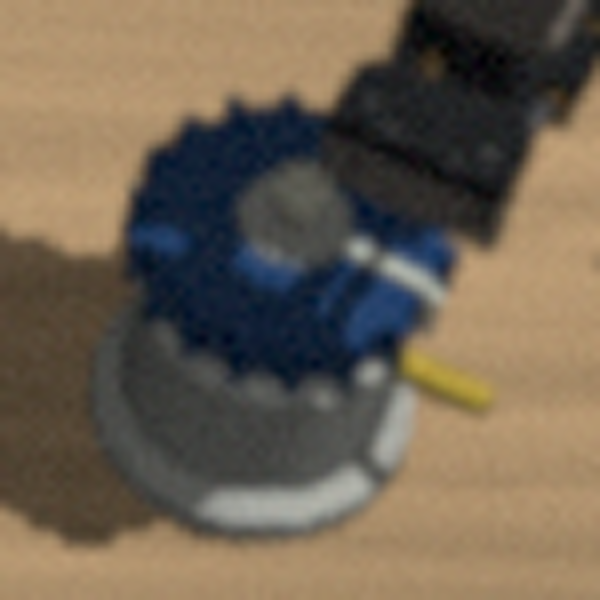

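Call:
jog_arm --pt "0.044 0 0 0 -0.0018 0 -1" --pt "0.061 0 0 0 -0.0065 0.0025 -1" --pt "0.078 0 0 0 -0.012 0.0061 -1" --pt "0.078 0 0 -0.02 -0.014 0.008 -1" --pt "0.078 0 0 -0.06 -0.014 0.008 -1"

```text
clock: 19.83
position: [0.4857, 0.2922, 0.1503]
eef_rot: [[-0.007, -0.531, -0.848], [-0.005, -0.848, 0.531], [-1.0, 0.008, 0.003]]
force: [0.4, 0.5, -0.3]
gripper_width: 0.0009
```

Call:
jog_arm --pt "0 0 0 -0.04 0 0 -1" --pt "0 0 0 -0.07 0 0 -1" --pt "0 0 0 -0.07 0 0 -1" --pt "0 0 0 -0.07 0 0 -1"

```text
clock: 20.17
position: [0.487, 0.2928, 0.222]
eef_rot: [[-0.004, -0.532, -0.847], [-0.004, -0.847, 0.532], [-1.0, 0.006, 0.001]]
force: [-0.3, -0.5, -0.4]
gripper_width: 0.0004
```

```bash
python3 - <<'E'
from h import *
where()
s=arm.read_state();d=get_image("wrist"); cv2.imwrite("pics/w18.png",cv2.resize(d["frame"][:,:,::-1],(768,576)))
d=get_image("scene"); crop(d,300,145,75,75,8,"pics/s18.png")
d=get_image("top"); crop(d,130,180,90,70,8,"pics/t18.png")
E
```

```text
t 20.17 corner {1: (114.3, 69.7), -1: (112.4, 100.8)} yaw 147.9 p [0.487, 0.2928, 0.222] F [-0.3, -0.5, -0.4] w 0.0004 j6 -2.04
```

View pics/w18.png

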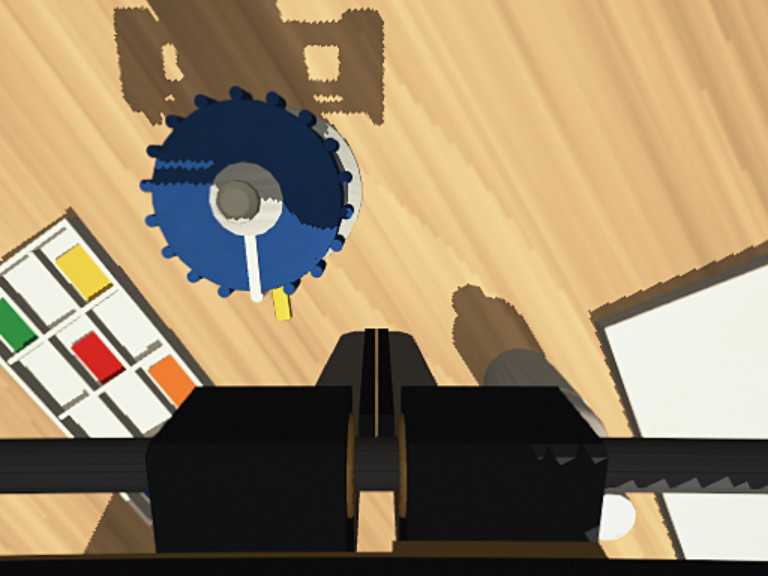

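View pics/s18.png

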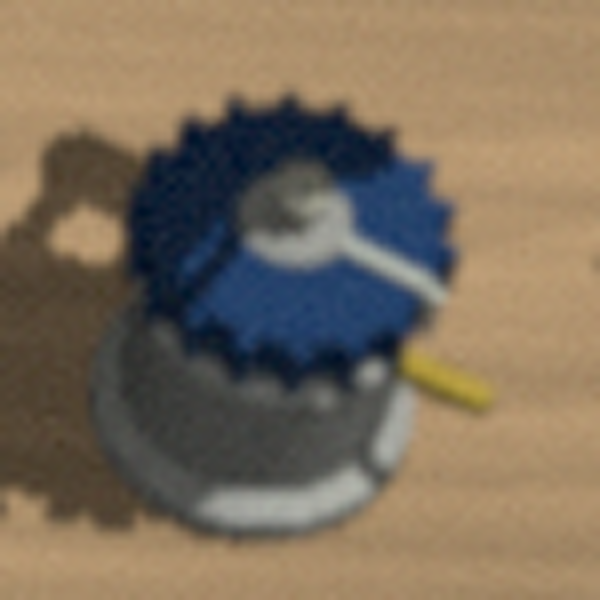

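View pics/t18.png

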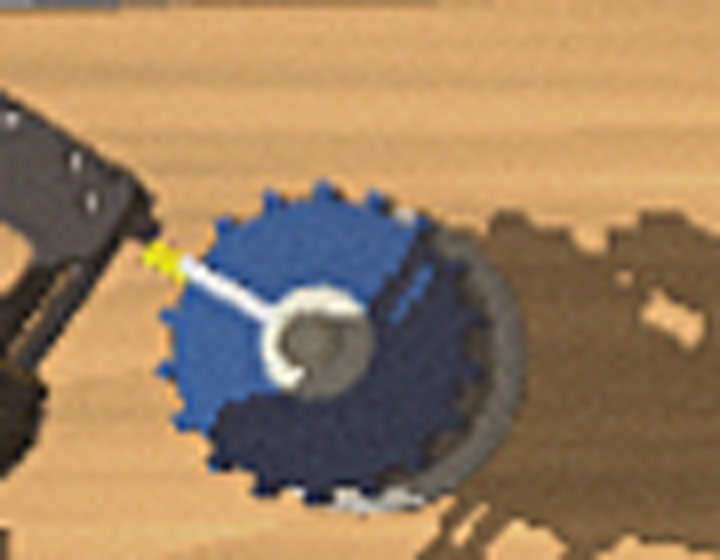

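```bash
python3 - <<'E'
from h import *
d=get_image("wrist");crop(d,85,45,160,175,4,"pics/w18c.png")
E
```

```text
(no output)
```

View pics/w18c.png

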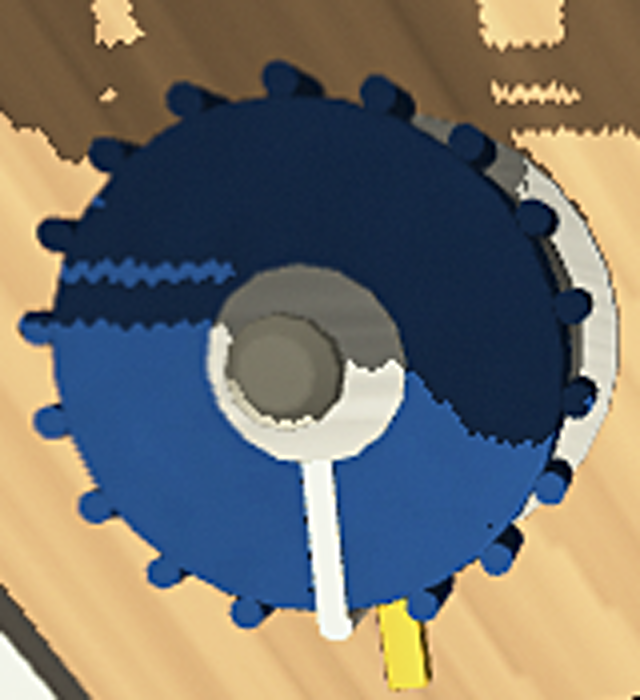

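```bash
python3 - <<'E'
from h import *
s=arm.read_state();d=get_image("wrist")
def run(d,S,line,tab,ctr,s=None):
    zt=.1168
    p=[atz(d,*S(*q),zt,s)[:2] for q in line]; t=[atz(d,*S(*q),.07,s)[:2] for q in tab]; c=atz(d,*S(*ctr),zt,s)[:2]
    an=lambda v:round(float(np.degrees(np.arctan2(v[1],v[0]))),1)
    print("line dir",an(p[1]-p[0]),"ctr->tip",an(p[1]-c),"tab dir",an(t[1]-t[0]),"ctr->tab",an(t[1]-c),"ctr",np.round(c,4),"r",np.hypot(*(p[1]-c)).round(4),np.hypot(*(t[1]-c)).round(4))
run(d,lambda x,y:(85+(x+.5)/4-.5,45+(y+.5)/4-.5),[(316,462),(335,633)],[(395,602),(410,685)],(306,363),s)
d=get_image("scene");run(d,lambda x,y:(300+(x+.5)/8-.5,145+(y+.5)/8-.5),[(355,243),(445,297)],[(405,364),(490,401)],(297,217))
d=get_image("top");run(d,lambda x,y:(130+(x+.5)/8-.5,180+(y+.5)/8-.5),[(265,313),(182,262)],[(180,267),(146,249)],(318,343))
E
```

```text
line dir 60.8 ctr->tip 60.6 tab dir 65.3 ctr->tab 64.0 ctr [0.5199 0.2135] r 0.0567 0.0834
line dir 55.2 ctr->tip 58.4 tab dir 64.8 ctr->tab 61.2 ctr [0.5211 0.2135] r 0.0582 0.0839
line dir 59.2 ctr->tip 59.9 tab dir 62.8 ctr->tab 63.3 ctr [0.5209 0.2143] r 0.057 0.0834
```

```bash
python3 u.py 113,.069,.18 113,.069,.14 113,.069,.0935 113,.069,.0935
```

```text
t 20.52 corner {1: (115.5, 69.6), -1: (113.2, 100.7)} yaw 147.9 p [0.4856, 0.2922, 0.2191] F [0.1, 0.1, -0.8] w 0.0006 j6 -2.04
[-0.001, 0.004, -0.01, 0.0391, -0.0026, -0.0024, -1]
[-0.001, 0.004, -0.01, 0.0791, -0.003, -0.0025, -1]
[-0.001, 0.004, -0.01, 0.1256, -0.0035, -0.0027, -1]
[-0.001, 0.004, -0.01, 0.1256, -0.0035, -0.0027, -1]
```

Call:
jog_arm --pt "-0.001 0.004 -0.01 0.039 -0.0026 -0.0024 -1" --pt "-0.001 0.004 -0.01 0.079 -0.003 -0.0025 -1" --pt "-0.001 0.004 -0.01 0.115 -0.0035 -0.0027 -1" --pt "-0.001 0.004 -0.01 0.1256 -0.0035 -0.0027 -1" --pt "-0.001 0.004 -0.01 0.1256 -0.0035 -0.0027 -1"

```text
clock: 20.93
position: [0.4865, 0.2916, 0.0904]
eef_rot: [[-0.006, -0.53, -0.848], [-0.004, -0.848, 0.53], [-1.0, 0.006, 0.003]]
force: [-0.8, 0.2, -0.3]
gripper_width: 0.0005
```

```bash
python3 u.py 113,.0605 113,.0545 115,.0545 117,.0545 118.5,.0545
```

```text
t 20.93 corner {1: (115.1, 68.7), -1: (112.9, 99.8)} yaw 148.0 p [0.4865, 0.2916, 0.0904] F [-0.8, 0.2, -0.3] w 0.0005 j6 -2.05
[-0.0, 0.003, -0.006, -0.0037, 0.0027, -0.0081, -1]
[-0.0, 0.003, -0.006, -0.0036, 0.0061, -0.013, -1]
[-0.035, 0.003, -0.006, -0.0036, 0.0081, -0.0116, -1]
[-0.07, 0.003, -0.006, -0.0036, 0.0102, -0.0103, -1]
[-0.096, 0.003, -0.006, -0.0036, 0.0117, -0.0094, -1]
```

Call:
jog_arm --pt "0 0.003 -0.006 -0.0037 -0.001 -0.004 -1" --pt "0 0.003 -0.006 -0.0036 0.0027 -0.0081 -1" --pt "0 0.003 -0.006 -0.0036 0.0061 -0.013 -1" --pt "-0.035 0.003 -0.006 -0.0036 0.0081 -0.0116 -1" --pt "-0.07 0.003 -0.006 -0.0036 0.0102 -0.0103 -1"

```text
clock: 21.35
position: [0.4913, 0.2773, 0.0959]
eef_rot: [[0.003, -0.469, -0.883], [0.002, -0.883, 0.469], [-1.0, -0.003, -0.002]]
force: [-0.8, -0.8, 0.2]
gripper_width: 0.0004
```

```bash
python3 u.py 118,.0545 119.5,.0545 120.7,.0545; python3 - <<'E'
from h import *
s=arm.read_state();d=get_image("wrist"); cv2.imwrite("pics/w19.png",cv2.resize(d["frame"][:,:,::-1],(768,576)))
E
```

```text
t 21.35 corner {1: (115.8, 53.7), -1: (114.5, 84.9)} yaw 152.1 p [0.4913, 0.2773, 0.0959] F [-0.8, -0.8, 0.2] w 0.0004 j6 -2.14
[-0.016, -0.002, 0.003, 0.0019, 0.0014, 0.0021, -1]
[-0.043, -0.002, 0.003, 0.0019, 0.003, 0.0031, -1]
[-0.064, -0.002, 0.003, 0.0019, 0.0042, 0.0039, -1]
```

View pics/w19.png

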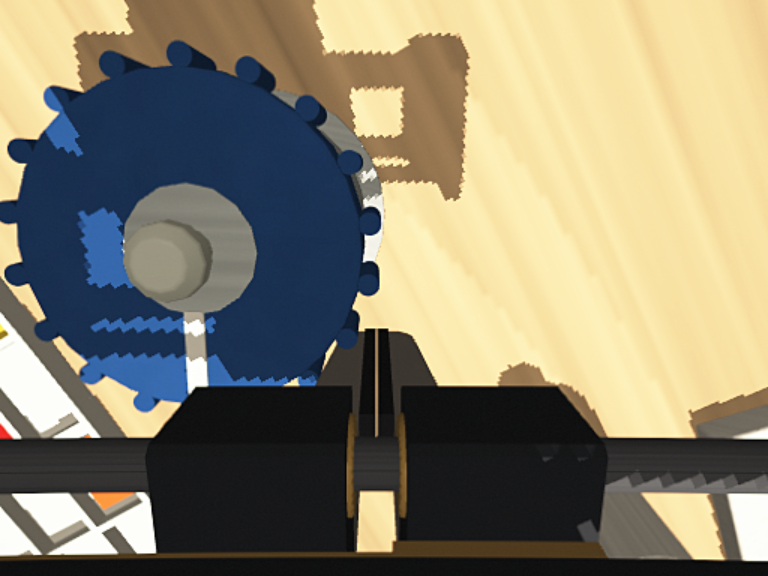

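Engaged in the same gap (rib at about (348,328) just ahead of the tip), not yet pushing. Push on to 120.7°.

Call:
jog_arm --pt "-0.016 0 0.003 0.0019 0.0014 0.0021 -1" --pt "-0.043 0 0.003 0.0019 0.003 0.0031 -1" --pt "-0.064 0 0.003 0.0019 0.0042 0.0039 -1" --pt "-0.064 0 0.003 0.0019 0.0042 0.0039 -1" --pt "-0.064 0 0.003 0.0019 0.0042 0.0039 -1"

```text
clock: 21.82
position: [0.486, 0.2756, 0.0946]
eef_rot: [[0.002, -0.409, -0.912], [-0.0, -0.912, 0.409], [-1.0, -0.001, -0.002]]
force: [1.2, 2.0, 0.9]
gripper_width: 0.0006
```

```bash
python3 u.py 120.7,.0545; python3 - <<'E'
from h import *
d=get_image("scene"); crop(d,300,145,75,75,8,"pics/s20.png")
E
```

```text
t 21.82 corner {1: (120.4, 54.6), -1: (118.8, 85.8)} yaw 155.8 p [0.486, 0.2756, 0.0946] F [1.2, 2.0, 0.9] w 0.0006 j6 -2.2
[0.002, -0.002, 0.001, 0.0006, 0.0002, 0.0001, -1]
```

View pics/s20.png

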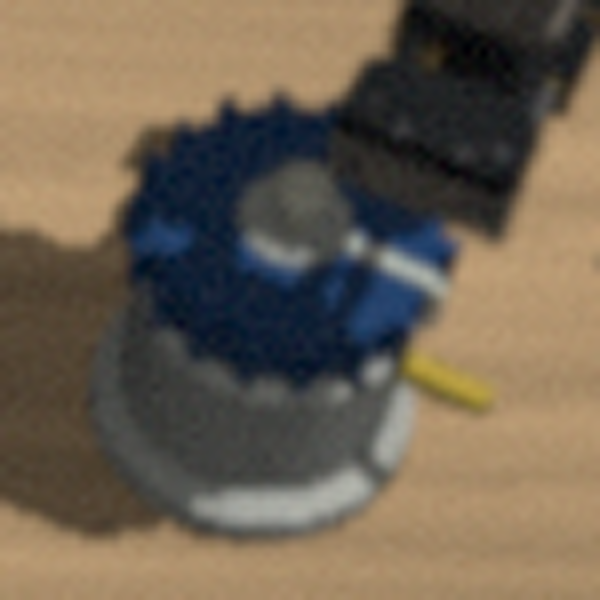

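Moved on by a few degrees. Withdraw the same way and look.

Call:
jog_arm --pt "0.044 0 0 0 -0.0018 0 -1" --pt "0.061 0 0 0 -0.0065 0.0025 -1" --pt "0.078 0 0 0 -0.012 0.0061 -1" --pt "0.078 0 0 -0.02 -0.014 0.008 -1" --pt "0.078 0 0 -0.06 -0.014 0.008 -1"

```text
clock: 22.28
position: [0.4807, 0.2901, 0.1506]
eef_rot: [[-0.006, -0.48, -0.878], [-0.006, -0.877, 0.48], [-1.0, 0.008, 0.003]]
force: [0.8, 0.0, -0.2]
gripper_width: 0.0003
```

Call:
jog_arm --pt "0 0 0 -0.04 0 0 -1" --pt "0 0 0 -0.07 0 0 -1" --pt "0 0 0 -0.07 -0.01 0.01 -1" --pt "0 0 0 -0.07 -0.01 0.01 -1" --pt "0 0 0 -0.07 -0.01 0.01 -1"

```text
clock: 22.7
position: [0.4764, 0.3038, 0.2197]
eef_rot: [[-0.008, -0.479, -0.878], [-0.007, -0.878, 0.479], [-1.0, 0.01, 0.004]]
force: [-0.2, 0.4, -0.7]
gripper_width: 0.0004
```

```bash
python3 - <<'E'
from h import *
where()
s=arm.read_state();d=get_image("wrist"); crop(d,60,45,190,175,4,"pics/w21.png")
import pickle; pickle.dump((s,d),open("w21.pkl","wb"))
d=get_image("scene"); crop(d,300,145,75,75,8,"pics/s21.png")
d=get_image("top"); crop(d,130,180,90,70,8,"pics/t21.png")
E
```

```text
t 22.7 corner {1: (117.2, 84.1), -1: (115.6, 115.2)} yaw 151.4 p [0.4764, 0.3038, 0.2197] F [-0.2, 0.4, -0.7] w 0.0004 j6 -2.08
```

View pics/w21.png

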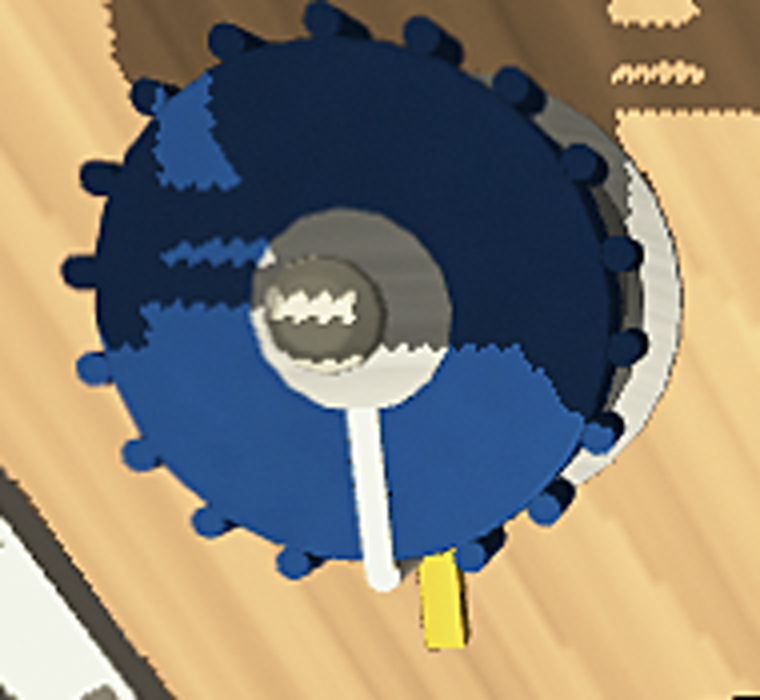

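View pics/s21.png

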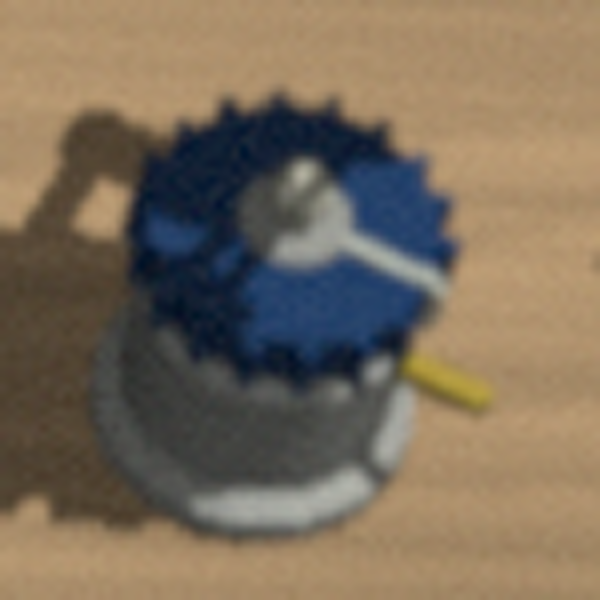

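View pics/t21.png

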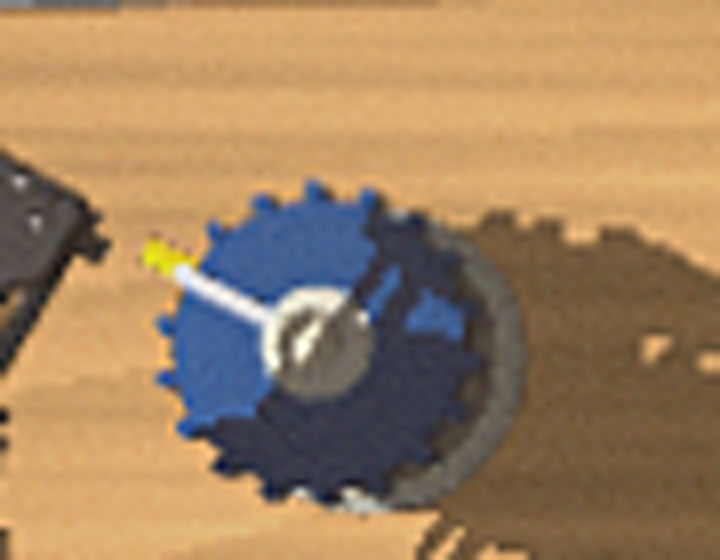

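```bash
python3 - <<'E'
from h import *
import pickle
s,d=pickle.load(open("w21.pkl","rb"))
def run(d,S,line,tab,ctr,s=None):
    zt=.1168
    p=[atz(d,*S(*q),zt,s)[:2] for q in line]; t=[atz(d,*S(*q),.07,s)[:2] for q in tab]; c=atz(d,*S(*ctr),zt,s)[:2]
    an=lambda v:round(float(np.degrees(np.arctan2(v[1],v[0]))),1)
    print("line dir",an(p[1]-p[0]),"ctr->tip",an(p[1]-c),"AX->tip",an(p[1]-AX),"tab dir",an(t[1]-t[0]),"ctr->tab",an(t[1]-c),"AX->tab",an(t[1]-AX),"ctr",np.round(c,4),"r",np.hypot(*(p[1]-c)).round(4),np.hypot(*(t[1]-c)).round(4))
run(d,lambda x,y:(60+(x+.5)/4-.5,45+(y+.5)/4-.5),[(363,410),(384,587)],[(438,555),(444,647)],(350,310),s)
d=get_image("scene");run(d,lambda x,y:(300+(x+.5)/8-.5,145+(y+.5)/8-.5),[(352,241),(446,289)],[(405,364),(490,401)],(297,217))
d=get_image("top");run(d,lambda x,y:(130+(x+.5)/8-.5,180+(y+.5)/8-.5),[(265,315),(178,269)],[(175,262),(146,248)],(318,343))
# predicted pixels, line tip in each image at 63.7 deg
for n,u0,v0 in(("scene",300,145),("top",130,180)):
    d=get_image(n)
    for a in (60,63.7,67):
        c=[.5207,.2138]; e=np.array([np.cos(np.radians(a)),np.sin(np.radians(a))])
        print(n,a,np.round((proj(d,[[*(c+r*e),.1168] for r in(.02,.053)])-[u0,v0]+.5)*8-.5,0).tolist(),np.round((proj(d,[[*(c+r*e),.07] for r in(.084,)])-[u0,v0]+.5)*8-.5,0).tolist())
E
```

```text
line dir 64.1 ctr->tip 64.3 AX->tip 64.1 tab dir 61.8 ctr->tab 63.7 AX->tab 63.5 ctr [0.5203 0.2136] r 0.0573 0.0839
line dir 60.0 ctr->tip 61.5 AX->tip 60.5 tab dir 64.8 ctr->tab 61.2 AX->tab 60.5 ctr [0.5211 0.2135] r 0.0569 0.0839
line dir 62.8 ctr->tip 62.8 AX->tip 62.3 tab dir 64.8 ctr->tab 63.1 AX->tab 62.7 ctr [0.5209 0.2143] r 0.057 0.0836
scene 60 [[349.0, 242.0], [434.0, 286.0]] [[489.0, 404.0]]
scene 63.7 [[351.0, 240.0], [439.0, 279.0]] [[495.0, 393.0]]
scene 67 [[352.0, 237.0], [442.0, 273.0]] [[500.0, 383.0]]
top 60 [[271.0, 315.0], [193.0, 269.0]] [[152.0, 238.0]]
top 63.7 [[270.0, 318.0], [188.0, 277.0]] [[145.0, 250.0]]
top 67 [[268.0, 321.0], [184.0, 285.0]] [[139.0, 262.0]]
```

```bash
python3 - <<'E'
from h import *
from bench import job
where(); d=get_image("top"); cv2.imwrite("pics/final.png",cv2.resize(d["frame"][:,:,::-1],(768,576)))
print(job.finish_job())
E
```

```text
t 23.05 corner {1: (116.9, 83.6), -1: (115.4, 114.8)} yaw 151.3 p [0.4769, 0.3036, 0.2197] F [0.4, 0.2, 0.3] w 0.0009 j6 -2.08
the job is handed in; nothing more can be done
None
```

View pics/final.png

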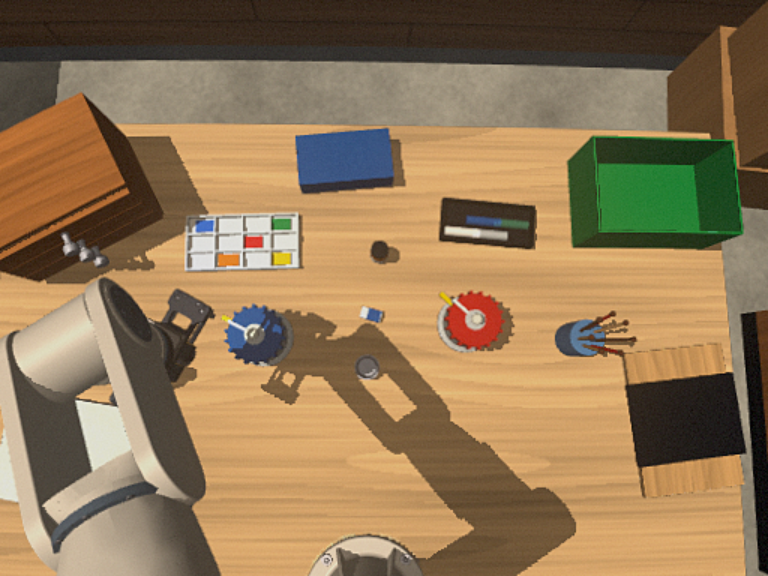

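The blue lid now stands two full turns out from tight, on its thread, with its white line back over the yellow tab. I handed the job in at 23 s of the 58 s allowed.

**How it was turned:** I used the corner of the closed fingertips, working behind one rim rib at a time. It took three anticlockwise strokes and one small final nudge. Between strokes the fingers backed off to unwind clear of the ribs. The forces I read while pushing stayed below about 7 N.

**Turn count:** The lid started about 28° open. I followed the line through both turns, and it agreed with the rib I was pushing at each check. I did not measure the lid's height separately to confirm two turns.

**Last checks:**
- **Alignment:** Seen from the lid's centre, the line and tab agree to within about 1° in all three cameras: wrist +0.6°, scene +0.3°, top −0.3°.
- **Disagreement:** Comparing the drawn directions of the short line and tab instead, the cameras differ by −5° to +2°. I put that down to how short those marks are in the pictures.
- **Clearance:** The fingers ended about 0.2 m above the bench, clear of the lid, with no contact force. The knobs were never approached.
- **Rest of the bench:** In the last top picture the red line is still over its tab and the palette, tin, eraser, dipper, ink jar and brush pot have not moved. The arm hid the medium bottle in that view. It stood clear of every path I used, but I did not check it at the end.

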